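# Nest the sorting cups in the transport cradle and bolt them in

### The job

Pack the bench's sorting cups for the trip to the installation: draw the cradle's bolt right back, stand the largest cup in the round seat, nest all the other cups on the bench inside it in order of size, each standing upright in the next larger one there is, then slide the bolt fully home into its keeper over the nest. Leave the other things on the bench where they are.

Things in the scene. Friction and masses are not known exactly. Their poses are not given: they have to be found in the camera images.
- cup1: largest (always present) of five graded plain aluminium sorting cups, round, open-topped: outside 68 mm at the rim tapering to 63 mm at the foot, wall 2.5 mm, 46 mm high, bottom solid 16 mm thick (a smaller cup standing in it shows 16 mm above this rim). 140 g +-30 %. Origin: centre of the underside, z up.
- cup2: second largest of five graded plain aluminium sorting cups, round, open-topped: outside 58 mm at the rim tapering to 53 mm at the foot, wall 2.5 mm, 46 mm high, bottom solid 16 mm thick (a smaller cup standing in it shows 16 mm above this rim). 110 g +-30 %. Origin: centre of the underside, z up. May be absent (None).
- cup3: middle of five graded plain aluminium sorting cups, round, open-topped: outside 48 mm at the rim tapering to 43 mm at the foot, wall 2.5 mm, 46 mm high, bottom solid 16 mm thick (a smaller cup standing in it shows 16 mm above this rim). 80 g +-30 %. Origin: centre of the underside, z up. May be absent (None).
- cup4: second smallest of five graded plain aluminium sorting cups, round, open-topped: outside 38 mm at the rim tapering to 33 mm at the foot, wall 2.5 mm, 46 mm high, bottom solid 16 mm thick (a smaller cup standing in it shows 16 mm above this rim). 55 g +-30 %. Origin: centre of the underside, z up. May be absent (None).
- cup5: smallest of five graded plain aluminium sorting cups, round, open-topped: outside 28 mm at the rim tapering to 23 mm at the foot, wall 2.5 mm, 46 mm high, bottom solid 16 mm thick (a smaller cup standing in it shows 16 mm above this rim). 35 g +-30 %. Origin: centre of the underside, z up. May be absent (None).
- cradle: fixed cradle; origin on the work surface under the seat's middle. Its y axis runs along the bolt: keeper post at +y (80 to 102 mm from the middle, 156 mm high), slotted barrel with the bolt at -y (80 to 285 mm, 148 mm high), both 36 mm thick in x. Foot 10 mm thick, 100 mm wide in x at the seat. With the bolt withdrawn the seat is open from above, front and back.
- seat (a point): middle of the seat floor, 10 mm above the work surface; an upstanding rim 14 mm high, 76 mm inside diameter, 84 mm outside, surrounds it. The largest cup stands in it.
- bolt (a joint): slide of the bolt, m: 0 = home (tip 18 mm inside the keeper), 0.165 = fully withdrawn; grows towards the cradle's -y. Rubs with about 2.5 N, stays where it is left. The 12 mm rod crosses over the seat's middle 134 mm above the work surface and bars cups from above until withdrawn; the full nest (120 mm high) fits under it.
- bolt_knob (a point): middle of the top of the bolt's upright steel knob, 195 mm above the work surface; a cylinder of 16 mm diameter, its upper 42 mm free above the barrel (top at 148 mm). It stands 100 mm from the seat's middle towards the cradle's -y with the bolt home, 265 mm with it withdrawn.
- pliers: yellow-handled pliers, 150 mm long, 17 mm high, lying flat; a bystander, leave it where it is. Origin at the middle of its underside.
- cutters: red-handled cutters, 200 mm long, lying flat; a bystander, leave it where it is. Origin at the middle of its underside.
- tin: closed flat tin, 84 mm diameter, 45 mm high; a bystander, leave it where it is. Origin at the middle of its underside.
- jar: closed clear jar, 70 mm diameter, 90 mm high; a bystander, leave it where it is. Origin at the middle of its underside.
- tape: roll of paper tape, 72 mm diameter, 25 mm high; a bystander, leave it where it is. Origin at the middle of its underside.
- clamp: black hand clamp, 90 mm long, 50 mm high; a bystander, leave it where it is. Origin at the middle of its underside.
- glue: white glue bottle, 48 mm diameter, 110 mm high; a bystander, leave it where it is. Origin at the middle of its underside.
Mind the look-alikes: they are no part of the job. What is shaped like the cup1 but purple is not meant.

How it is judged:
On the way, in this order (a step that is already met when the one before it is completed fails the run):
1. the bolt is drawn back (at least 120 mm) (value of joint bolt above 0.12 m), for 0.2 s.
2. with the bolt drawn back, all cups present are nested in size order in the seat (value of joint bolt above 0.1 m and horizontal distance between cup1 and seat below 0.01 m and z of cup1 in the frame of seat below 0.004 m and angle between each of cup1, cup2, cup3, cup4, cup5's own z axis and vertical below 0.12 rad and horizontal distance between cup1 and cup2 below 0.007 m and z of cup2 in the frame of cup1 between 0.011 and 0.021 m and horizontal distance between cup1 and cup3 below 0.012 m and z of cup3 in the frame of cup1 between 0.011 and 0.037 m and horizontal distance between cup1 and cup4 below 0.017 m and z of cup4 in the frame of cup1 between 0.011 and 0.053 m and horizontal distance between cup1 and cup5 below 0.022 m and z of cup5 in the frame of cup1 between 0.011 and 0.069 m and horizontal distance between cup2 and cup3 below 0.007 m and z of cup3 in the frame of cup2 between 0.011 and 0.021 m and horizontal distance between cup2 and cup4 below 0.012 m and z of cup4 in the frame of cup2 between 0.011 and 0.037 m and horizontal distance between cup2 and cup5 below 0.017 m and z of cup5 in the frame of cup2 between 0.011 and 0.053 m and horizontal distance between cup3 and cup4 below 0.007 m and z of cup4 in the frame of cup3 between 0.011 and 0.021 m and horizontal distance between cup3 and cup5 below 0.012 m and z of cup5 in the frame of cup3 between 0.011 and 0.037 m and horizontal distance between cup4 and cup5 below 0.007 m and z of cup5 in the frame of cup4 between 0.011 and 0.021 m), for 0.3 s.
3. the bolt is home in its keeper (within 5 mm) (value of joint bolt below 0.005 m), for 0.2 s.
At the end, for the whole second after the job is handed in: Bolt within 5 mm of home; largest cup on the seat floor within 10 mm of its middle; each other cup inside the next larger one present, on its floor (5 mm), centred within 7 mm (5 more per size missing between); all upright within 7 degrees, at rest; bystanders within 40 mm (value of joint bolt below 0.005 m and horizontal distance between cup1 and seat below 0.01 m and z of cup1 in the frame of seat below 0.004 m and angle between each of cup1, cup2, cup3, cup4, cup5's own z axis and vertical below 0.12 rad and horizontal distance between cup1 and cup2 below 0.007 m and z of cup2 in the frame of cup1 between 0.011 and 0.021 m and horizontal distance between cup1 and cup3 below 0.012 m and z of cup3 in the frame of cup1 between 0.011 and 0.037 m and horizontal distance between cup1 and cup4 below 0.017 m and z of cup4 in the frame of cup1 between 0.011 and 0.053 m and horizontal distance between cup1 and cup5 below 0.022 m and z of cup5 in the frame of cup1 between 0.011 and 0.069 m and horizontal distance between cup2 and cup3 below 0.007 m and z of cup3 in the frame of cup2 between 0.011 and 0.021 m and horizontal distance between cup2 and cup4 below 0.012 m and z of cup4 in the frame of cup2 between 0.011 and 0.037 m and horizontal distance between cup2 and cup5 below 0.017 m and z of cup5 in the frame of cup2 between 0.011 and 0.053 m and horizontal distance between cup3 and cup4 below 0.007 m and z of cup4 in the frame of cup3 between 0.011 and 0.021 m and horizontal distance between cup3 and cup5 below 0.012 m and z of cup5 in the frame of cup3 between 0.011 and 0.037 m and horizontal distance between cup4 and cup5 below 0.007 m and z of cup5 in the frame of cup4 between 0.011 and 0.021 m and linear speed of each of cup1, cup2, cup3, cup4, cup5 below 0.02 m/s); the robot touches nothing.
It fails at once if a bystander was moved more than 40 mm (distance of any of pliers, cutters, tin, jar, tape, clamp, glue from where it was at the start of the episode above 0.04 m).
Of cup2, cup3, cup4, cup5 only 3 to 4 are there at a start; the rules pass over those that are not, and their reading is None.
At some moment in a run one of cup1, cup2, cup3, cup4, cup5 may be knocked a few centimetres aside while the robot is not near it.
It also fails if it takes over 200 s, if anything falls off the work surface, if the arm or the gripper's body presses on something with over 40 N, if the wrist force passes 120 N, or if a joint passes its speed limit or range.

### The arm

A 6-joint arm with a two-finger parallel gripper is mounted at the origin on the work surface. World frame = base frame: x ahead of the robot, y to its left, z up, the work surface at z = 0. Lengths are in m, angles in rad, forces in N, time in s.
With the tool pointing down it reaches from about 0.375 to 0.9 m from the base axis. Payload 3.1 kg.
Tool frame: the origin (TCP) lies at the very end of the fingers, on their centre line; the grasp point (between the pads) lies 19 mm behind it; z points along the fingers, y is the line along which they close (so a half turn about z gives the same grasp; the last joint's range is limited). The gripper opens to 85 mm and grips with 20 to 120 N. Pads are 22 mm wide; open, the fingers measure 114 mm over their backs; the gripper's body (76 mm by 85 mm) begins 54 mm behind the grasp point. The pads swing forward as they close: fully open they stand 13 mm farther back than shut.
Start: joints at [-1.526, 0.527, 1.433, -0, 1.181, -0.178], TCP at [0.138, -0.61, 0.231] pointing down, gripper open.
Joint ranges: [-3.08, 3.08], [-0.75, 2.2], [0.22, 2.44], [-1.43, 4.57], [0, 2.65], [-2.85, 2.85]. Speed limits (rad/s): [2.79, 2.79, 3.14, 3.14, 3.14, 3.14].

### API

Orientations are given as a unit quaternion [x, y, z, w].
In Python, from station import manip, vision gives the robot as it stands.
- The arm moves only by the tool drive_tool, never from a script. Its argument "deltas" is a list that holds one entry, the list of rows, each a list of 4 numbers: the shift along the tool's x, y, z in mm, then the turn about the tool's z in rad. A call has 1 to 5 rows; each row is the pose to reach, as a shift and turn from the pose commanded when the call began, along the tool's axes at that moment; what a row does not reach only later rows make up. A row lasts 1/12 s, in which the tool goes at most 41.7 mm and 7.16 degrees, less where a joint would pass 70% of its speed; a pose out of reach is approached as far as the arm can. A call with a gripper value outside its range is refused whole. "jaw" is the finger opening in mm, from 0 to 85.4, set as the call begins (left out, the last holds). The fingers move at their own pace and stop on an object; "force" is the grip in N (left out, the last holds). Time passes only in rows, so rows that repeat a pose let the fingers close. It gives the time, the measured TCP pose, the force, the opening and the grip force at its end, in the units of the state.
- manip.sense(): the state, without advancing time (a new reading comes with each control period).
- vision.snapshot(name): name is "side" or "top"; returns the picture (480x640x3 uint8, red, green, blue); there is no depth.
- vision.camera_model(name): a dict with "camera_matrix" (3x3 intrinsics, pixels), "D" ([k1, k2, p1, p2, k3] as OpenCV has them; the pictures are not rectified), "rvec" (rotation vector, rad) and "tvec" (3), from world to camera coordinates, as OpenCV has them. Camera axes: x right, y down, z forward; pixel columns grow to the right and rows downward; lengths in m; the calibration is good to about 2 mm. A picture is of the moment at which its call begins. camera_model takes no time and is no camera call.
- manip.sign_off(): hands the job in; it is judged then, once.
The state is a dict: "t": time; "q": joint angles; "qd": joint speeds; "tau": joint torques, N m; "tcp_pos": TCP position; "tool_rot": TCP orientation; "force": force on the tool from outside, world axes, zero at the start; "ft_torque": the same for the moment, N m; "finger_gap": opening from 0.0 (shut) to 1.0 (fully open); "gripper_force": force on a finger pad.
Only numpy, scipy, OpenCV 4.12 (cv2) and the standard library are available. Lean on these libraries where they do the work, as an engineer would, in place of code of your own. Each camera call takes 0.05 s, during which the arm holds its last target. There are 200 camera calls.

## Working session

There is one attempt and no reset: what is moved stays moved. The work goes in short steps, Python scripts to look and compute and a tool call to move; the robot and the scene stay as the last step left them, time stands still between calls to the robot, and variables do not carry over. Pictures are saved under pics/ and viewed, at most 14 in all, crops included, and the job is handed in when it is done.

Besides the shell and the picture viewer there is one more tool, called after "Emit:" in YAML: its name, and indented under it one key for each argument. drive_tool: Moves the arm, as the interface text tells. Its arguments: {"type":"object","properties":{"deltas":{"type":"array"},"jaw":{"type":"number"},"force":{"type":"number"}},"required":["deltas"]}

```bash
mkdir -p pics; cat > h.py <<'E'
import numpy as np, cv2
from station import manip, vision
def snap(n,f=None):
    im=cv2.cvtColor(vision.snapshot(n),cv2.COLOR_RGB2BGR)
    if f: cv2.imwrite('pics/'+f,im)
    return im
def ray(n,uv):
    m=vision.camera_model(n);K=np.array(m["camera_matrix"]);R=cv2.Rodrigues(np.array(m["rvec"],float))[0];t=np.array(m["tvec"],float).ravel()
    p=cv2.undistortPoints(np.array([[uv]],float),K,np.array(m["D"],float))[0,0]
    return -R.T@t, R.T@np.array([p[0],p[1],1.])
def onz(n,uv,z):
    c,d=ray(n,uv); return c+d*(z-c[2])/d[2]
def proj(n,P):
    m=vision.camera_model(n)
    return cv2.projectPoints(np.array(P,float).reshape(-1,1,3),np.array(m["rvec"],float),np.array(m["tvec"],float),np.array(m["camera_matrix"]),np.array(m["D"],float))[0].reshape(-1,2)
E
python3 - <<'E'
from h import *
snap("top","t0.png");snap("side","s0.png")
for n in("top","side"): print(n,ray(n,(320,240)),vision.camera_model(n)["camera_matrix"])
print(manip.sense())
E
```

```text
top (array([0.43166707, 0.03599983, 1.12527439]), array([ 0.14862593,  0.00939472, -0.98890993])) [[440.80008083   0.         322.43515433]
 [  0.         440.80008083 235.81228149]
 [  0.           0.           1.        ]]
side (array([0.43198861, 1.26217412, 0.82125421]), array([ 0.0993101 , -0.87594709, -0.472547  ])) [[509.8560334    0.         310.18341552]
 [  0.         509.8560334  244.43763789]
 [  0.           0.           1.        ]]
{'t': 0.1, 'q': array([-1.52645484e+00,  5.28382484e-01,  1.43377449e+00, -4.75374853e-06,
        1.18136207e+00, -1.78486111e-01]), 'qd': array([ 0.00034283, -0.00137408, -0.00235824,  0.00069467, -0.0008062 ,
       -0.00048305]), 'tau': array([-2.37401773e-04, -4.43306565e+01, -1.78586555e+01, -1.33188169e-04,
        3.88093817e-03, -4.65079836e-06]), 'tcp_pos': array([ 0.13812504, -0.60889775,  0.23042565]), 'tool_rot': array([ 9.93799339e-01,  1.11184290e-01,  6.23620791e-05, -9.61174786e-04]), 'force': array([ 0.6822317 ,  1.16114539, -0.13454965]), 'ft_torque': array([-0.00246393, -0.03329887,  0.01873015]), 'gripper_force': 0.0, 'finger_gap': 0.9971805099004674}
```

View pics/t0.png

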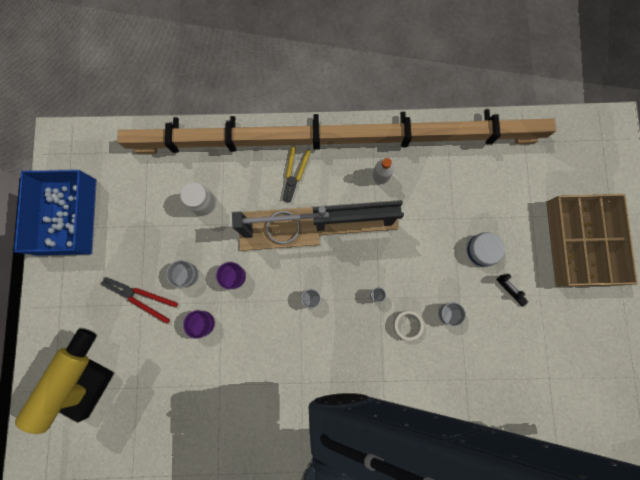

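View pics/s0.png

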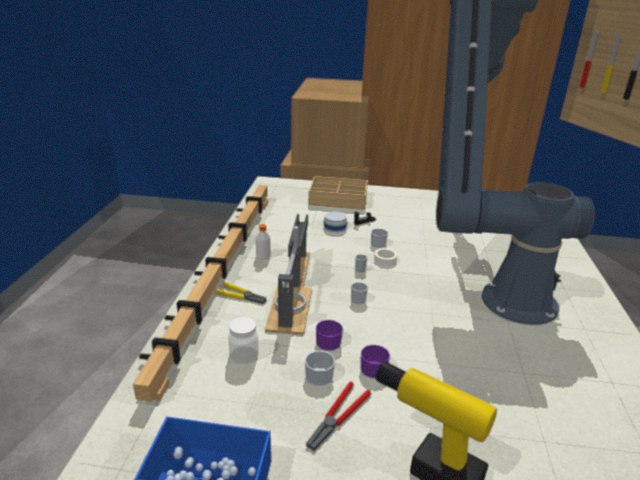

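The top view (+x up, +y left) shows grey cups at (182,274), (311,299), (378,295) and (453,314), and purple decoys at (231,276) and (199,324). The cradle's seat is at (282,228) and its knob at about (322,213). I'll zoom in to get the sizes.

```bash
python3 - <<'E'
from h import *
im=cv2.imread('pics/t0.png')
c=[cv2.resize(im[v-25:v+25,u-25:u+25],(300,300),interpolation=cv2.INTER_CUBIC) for u,v in((182,274),(453,314),(311,299),(378,295))]
a=np.vstack([np.hstack(c[:2]),np.hstack(c[2:])])
cv2.imwrite('pics/c0.png',a)
cv2.imwrite('pics/c1.png',cv2.resize(im[190:260,225:410],None,fx=4.3,fy=4.3,interpolation=cv2.INTER_CUBIC))
for uv in((182,274),(453,314),(311,299),(378,295)):print(onz("top",uv,.046))
E
```

```text
[0.51835732 0.38508433 0.046     ]
[ 0.40675249 -0.26827668  0.046     ]
[0.44992894 0.07135304 0.046     ]
[ 0.4557149  -0.09113539  0.046     ]
```

View pics/c0.png

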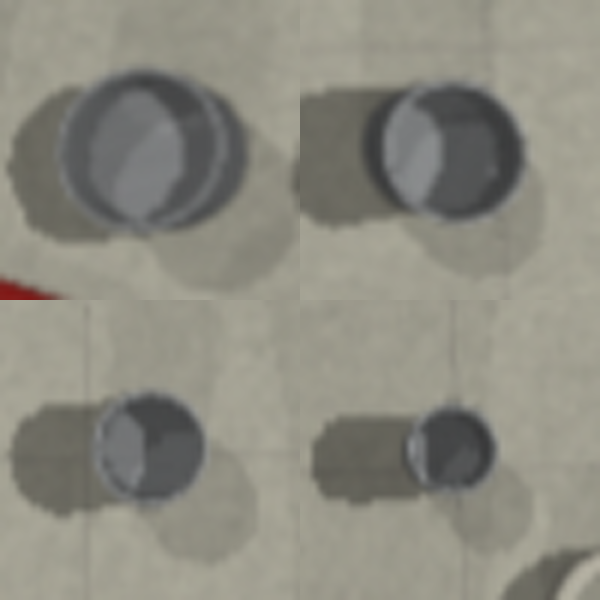

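View pics/c1.png

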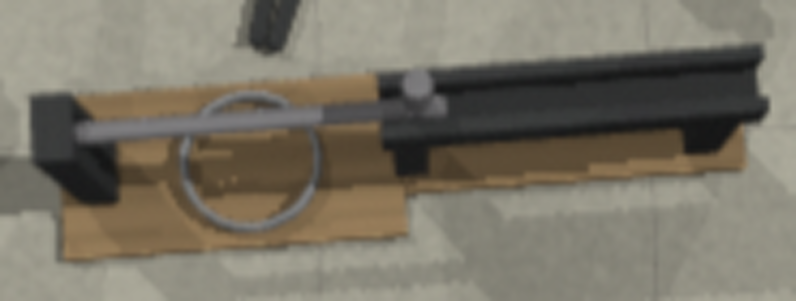

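```bash
python3 - <<'E'
from h import *
im=cv2.imread('pics/t0.png')
def px(x,y,u,v,s=6): return ((x+.5)/s-.5+u,(y+.5)/s-.5+v)
o={'A':(157,249,60,226,68,232),'B':(428,289,81,226,80,222),'C':(286,274,97,206,91,205),'D':(353,270,106,196,105,192)}
for k,(u,v,x0,x1,y0,y1) in o.items():
    xm,ym=(x0+x1)/2,(y0+y1)/2
    P=[onz("top",px(a,b,u,v),.046) for a,b in((x0,ym),(x1,ym),(xm,y0),(xm,y1),(xm,ym))]
    print(k,np.linalg.norm(P[0]-P[1]),np.linalg.norm(P[2]-P[3]),np.mean(P[:4],0))
P=[onz("top",px(a,b,225,190,4.3),.024) for a,b in((180,161),(320,161),(250,90),(250,232))]
s=np.mean(P,0);print('seat',s,np.linalg.norm(P[0]-P[1]),np.linalg.norm(P[2]-P[3]))
k=onz("top",px(418,84,225,190,4.3),.195);print('knob',k,np.linalg.norm((k-s)[:2]))
# rod tip/keeper and barrel far end
for a,b,z in((70,132,.134),(32,97,.156),(72,94,.156),(385,75,.148),(763,45,.148),(768,103,.148),(385,135,.148)): print(onz("top",px(a,b,225,190,4.3),z))
E
```

```text
A 0.06724544524926167 0.06675507614577966 [0.51956246 0.38894355 0.046     ]
B 0.057436896002357865 0.05580761070978287 [ 0.40739971 -0.26870234  0.046     ]
C 0.044032060051533276 0.04553206686832477 [0.45177828 0.07172204 0.046     ]
D 0.036271298600084004 0.03480389325563661 [ 0.45735194 -0.09059995  0.046     ]
seat [0.63287902 0.14023928 0.024     ] 0.08267521667374216 0.08518922314435162
knob [0.63867442 0.03935911 0.195     ] 0.10104650147301744
[0.63074813 0.225516   0.134     ]
[0.64544287 0.24121916 0.156     ]
[0.64653123 0.22036427 0.156     ]
[0.65442767 0.05682145 0.148     ]
[ 0.66546175 -0.1429055   0.148     ]
[ 0.63419685 -0.14391709  0.148     ]
[0.62220625 0.05749319 0.148     ]
```

Emit:
drive_tool:
  deltas:
    - [[31,-25,0,0.08],[62,-51,0,0.166],[92,-76,0,0.166],[123,-102,0,0.166],[154,-127,0,0.166]]

```text
t: 0.52
tcp_pos: [0.2608, -0.4496, 0.2309]
tool_rot: [1.0, 0.028, -0.0, -0.001]
force: [1.5, 1.3, -0.5]
finger_gap: 1.001
gripper_force: 0.0
```

Emit:
drive_tool:
  deltas:
    - [[26,-30,0,0],[52,-60,0,0],[79,-91,0,0],[105,-121,0,0],[131,-151,0,0]]

```text
t: 0.93
tcp_pos: [0.3831, -0.2915, 0.2311]
tool_rot: [1.0, 0.028, -0.0, -0.0]
force: [0.8, 0.0, 0.5]
finger_gap: 1.003
gripper_force: 0.0
```

Emit:
drive_tool:
  deltas:
    - [[26,-30,0,0],[52,-60,0,0],[79,-91,0,0],[105,-121,0,0],[131,-151,0,0]]

```text
t: 1.35
tcp_pos: [0.5054, -0.1333, 0.2311]
tool_rot: [1.0, 0.028, -0.0, -0.0]
force: [1.4, -0.8, -1.1]
finger_gap: 0.996
gripper_force: 0.0
```

```bash
cat >> h.py <<'E'
def to(P,ang=None):
    """print shift (mm) in current tool axes, in axes after the turn, and turn (rad); ang=world angle (deg) of tool y"""
    s=manip.sense();q=np.array(s["tool_rot"]);from scipy.spatial.transform import Rotation as Ro
    R=Ro.from_quat(q).as_matrix();a0=np.arctan2(R[1,1],R[0,1]);turn=0
    d=np.array(P)-s["tcp_pos"]
    if ang is not None: turn=(a0-np.radians(ang)+np.pi/2)%np.pi-np.pi/2
    a=a0-turn;A=np.array([[-np.sin(a),np.cos(a),0],[np.cos(a),np.sin(a),0],[0,0,-1]])
    B=np.array([[-np.sin(a0),np.cos(a0),0],[np.cos(a0),np.sin(a0),0],[0,0,-1]])
    print('t',round(s["t"],2),'tcp',np.round(s["tcp_pos"],4),'tilt',np.round(R[:2,2],4),'q6',round(s["q"][5],2),'gap',round(s["finger_gap"]*85.4,1),'F',np.round(s["force"],1),
      '\n y deg',np.degrees(a0).round(1),'now axes',np.round(B@d*1000,1),'after-turn axes',np.round(A@d*1000,1),'turn',round(turn,3))
E
python3 - <<'E'
from h import *
snap("top","t1.png")
to((.6387,.0394,.23),-86.7)
E
```

```text
t 1.4 tcp [ 0.5094 -0.1278  0.2314] tilt [0.0044 0.0041] q6 1.04 gap 85.7 F [2.4 2.5 0.5] 
 y deg -86.5 now axes [ 139.3 -159.     1.4] after-turn axes [ 138.7 -159.5    1.4] turn 0.003
```

View pics/t1.png

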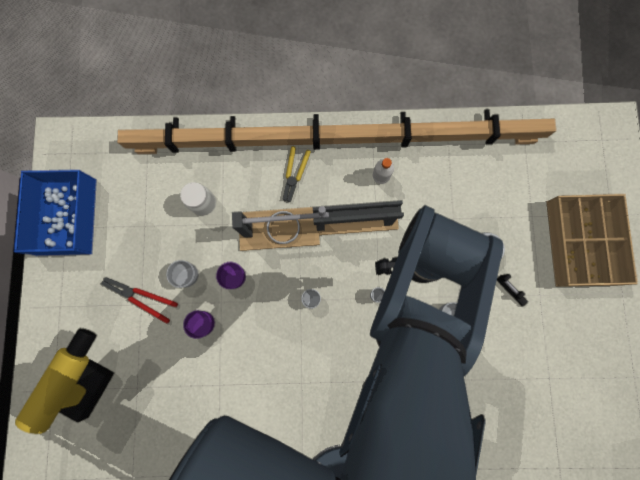

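The arm hides part of the bench's right side, but the strip it covered before is clear. Together with the first view this leaves no cup5: the cups present are cup1 (A), cup2 (B), cup3 (C) and cup4 (D).

Emit:
drive_tool:
  deltas:
    - [[27,-31,0,0],[54,-62,0,0],[81,-93,0,0],[108,-124,0,0],[135,-155,0,0]]

```text
t: 1.82
tcp_pos: [0.6312, 0.0288, 0.2309]
tool_rot: [1.0, 0.028, -0.001, -0.0]
force: [1.5, -0.5, 1.1]
finger_gap: 1.005
gripper_force: 0.0
```

Emit:
drive_tool:
  deltas:
    - [[4,-4,1,0.003],[4,-4,1,0.003]]

```text
t: 1.98
tcp_pos: [0.6352, 0.0336, 0.2294]
tool_rot: [1.0, 0.029, -0.0, -0.0]
force: [-0.5, -1.0, 0.3]
finger_gap: 0.997
gripper_force: 0.0
```

```bash
python3 - <<'E'
from h import *
to((.6387,.0394,.23),-86.7);snap("side","s1.png")
im=cv2.imread('pics/s1.png');print(proj("side",[(.6387,.0394,.195),(.633,.140,.024)]))
cv2.imwrite('pics/s1c.png',cv2.resize(im[170:340,220:380],None,fx=3.5,fy=3.5,interpolation=cv2.INTER_CUBIC))
E
```

```text
t 1.98 tcp [0.6352 0.0336 0.2294] tilt [-0.0005  0.0002] q6 1.39 gap 85.1 F [-0.5 -1.   0.3] 
 y deg -86.7 now axes [ 3.8 -5.6 -0.6] after-turn axes [ 3.8 -5.6 -0.6] turn 0.0
[[295.65364456 226.87267604]
 [290.52917529 299.78980455]]
```

View pics/s1c.png

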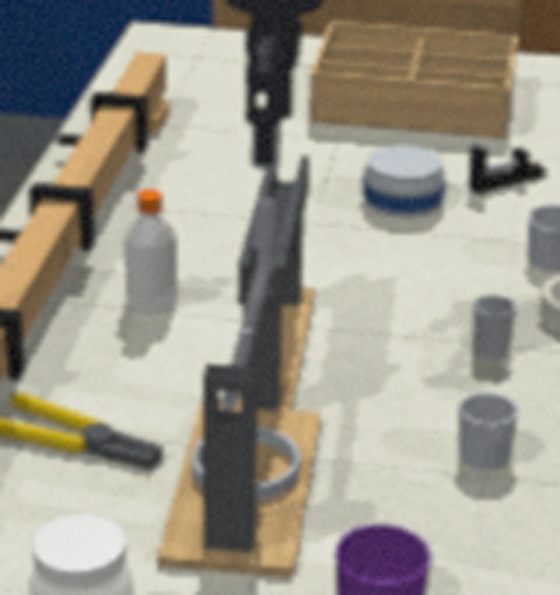

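The side view shows the gripper over the bolt and its knob, with the seat ring about where I predicted. I'll lower and grip.

Emit:
drive_tool:
  deltas:
    - [[4,-6,25,0],[4,-6,50,0],[4,-6,71,0],[4,-6,71,0]]

```text
t: 2.37
tcp_pos: [0.6334, 0.036, 0.1547]
tool_rot: [1.0, 0.026, -0.006, -0.001]
force: [-0.9, 0.4, -0.2]
finger_gap: 1.004
gripper_force: 0.0
```

Emit:
drive_tool:
  deltas:
    - [[0,0,0,0],[0,0,0,0],[0,0,0,0],[0,0,0,0],[0,0,0,0]]
  jaw: 5
  force: 50

```text
t: 2.78
tcp_pos: [0.6388, 0.0373, 0.1608]
tool_rot: [1.0, 0.027, 0.001, 0.0]
force: [0.4, 0.5, -0.2]
finger_gap: 0.3
gripper_force: 0.0
```

Emit:
drive_tool:
  deltas:
    - [[0,0,0,0],[0,0,0,0],[0,0,0,0],[0,0,0,0],[0,0,0,0]]

```text
t: 3.2
tcp_pos: [0.6386, 0.0377, 0.1606]
tool_rot: [1.0, 0.027, 0.001, 0.0]
force: [-1.3, 0.2, 5.8]
finger_gap: 0.173
gripper_force: 48.8
```

Emit:
drive_tool:
  deltas:
    - [[0,17,0,0],[0,34,0,0],[0,51,0,0],[0,68,0,0],[0,85,0,0]]

```text
t: 3.62
tcp_pos: [0.6429, -0.0466, 0.1606]
tool_rot: [1.0, 0.027, 0.0, -0.001]
force: [-0.1, 3.5, 7.4]
finger_gap: 0.171
gripper_force: 49.0
```

Emit:
drive_tool:
  deltas:
    - [[0,17,0,0],[0,34,0,0],[0,51,0,0],[0,68,0,0],[0,78,0,0]]

```text
t: 4.03
tcp_pos: [0.6468, -0.1253, 0.1605]
tool_rot: [1.0, 0.026, 0.0, -0.001]
force: [-0.8, 33.2, 7.7]
finger_gap: 0.173
gripper_force: 50.9
```

Emit:
drive_tool:
  deltas:
    - [[0,0,0,0],[0,0,0,0],[0,0,0,0]]

```text
t: 4.28
tcp_pos: [0.6469, -0.1249, 0.1606]
tool_rot: [1.0, 0.027, 0.0, -0.0]
force: [-2.0, 0.6, 6.6]
finger_gap: 0.17
gripper_force: 50.0
```

Emit:
drive_tool:
  deltas:
    - [[0,0,0,0],[0,0,0,0],[0,0,0,0],[0,0,0,0],[0,0,0,0]]
  jaw: 80

```text
t: 4.7
tcp_pos: [0.6468, -0.1252, 0.1589]
tool_rot: [1.0, 0.027, -0.0, -0.0]
force: [-0.3, -0.5, -0.1]
finger_gap: 0.867
gripper_force: 0.0
```

Emit:
drive_tool:
  deltas:
    - [[0,0,-25,0],[0,0,-50,0],[0,0,-75,0],[-15,-15,-80,-0.1],[-40,-40,-80,-0.2]]

```text
t: 5.12
tcp_pos: [0.6087, -0.0901, 0.2421]
tool_rot: [0.992, 0.128, 0.004, 0.003]
force: [-0.8, 0.9, -0.2]
finger_gap: 0.942
gripper_force: 0.0
```

```bash
python3 - <<'E'
from h import *
im=snap("top","t2.png")
for uv in((177,304),(168,322),(135,290)):print(onz("top",uv,.01))
print(onz("top",(231,276),.046))
for a in(3.3,30):to((.5196,.3889,.24),a)
cv2.imwrite('pics/t2c.png',cv2.resize(im[150:350,130:430],None,fx=2.6,fy=2.6,interpolation=cv2.INTER_CUBIC))
E
```

```text
[0.44678612 0.40696179 0.01      ]
[0.40336026 0.42771167 0.01      ]
[0.48432522 0.51252791 0.01      ]
[0.51038356 0.26567854 0.046     ]
t 5.17 tcp [ 0.5977 -0.0821  0.2392] tilt [-0.0083  0.005 ] q6 0.98 gap 80.2 F [-6.6  4.  -2.4] 
 y deg -74.9 now axes [  47.1 -475.1   -0.8] after-turn axes [474.7 -50.9  -0.8] turn -1.365
t 5.17 tcp [ 0.5977 -0.0821  0.2392] tilt [-0.0083  0.005 ] q6 0.98 gap 80.2 F [-6.6  4.  -2.4] 
 y deg -74.9 now axes [  47.1 -475.1   -0.8] after-turn axes [-447.  -167.9   -0.8] turn 1.31
```

View pics/t2c.png

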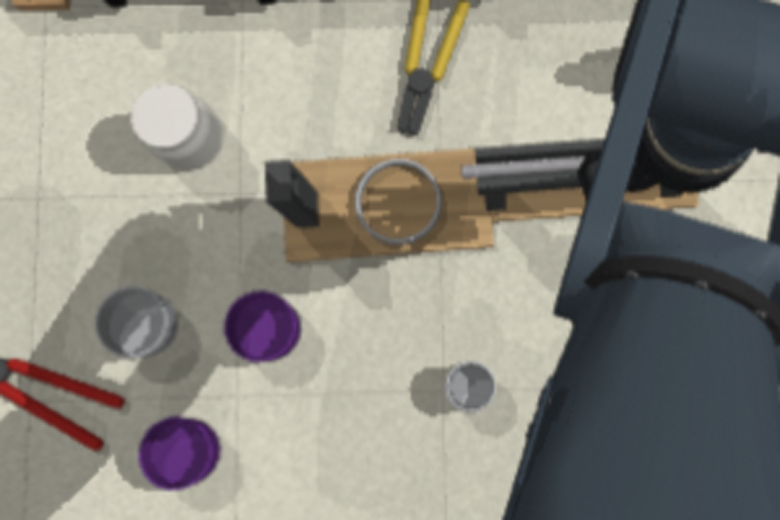

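The crop shows the bolt withdrawn, with its rod tip at crop (468,172), and the seat open. Cup1 and the purple cups haven't moved. Next I turn and go over cup1.

Emit:
drive_tool:
  deltas:
    - [[0,0,0,-0.11],[0,0,0,-0.22],[0,0,0,-0.33],[0,0,0,-0.44],[0,0,0,-0.55]]
  jaw: 85

```text
t: 5.58
tcp_pos: [0.6046, -0.0872, 0.239]
tool_rot: [0.919, 0.394, -0.0, -0.0]
force: [0.5, 0.0, 0.5]
finger_gap: 0.997
gripper_force: 0.0
```

Emit:
drive_tool:
  deltas:
    - [[0,0,0,-0.11],[0,0,0,-0.22],[0,0,0,-0.33],[0,0,0,-0.44],[0,0,0,-0.55]]

```text
t: 6.0
tcp_pos: [0.6046, -0.0873, 0.2389]
tool_rot: [0.778, 0.628, -0.0, -0.0]
force: [1.0, 0.0, 0.1]
finger_gap: 0.996
gripper_force: 0.0
```

Emit:
drive_tool:
  deltas:
    - [[0,0,0,-0.11],[0,0,0,-0.22],[0,0,0,-0.33],[0,0,0,-0.44],[0,0,0,-0.55]]

```text
t: 6.42
tcp_pos: [0.6046, -0.0873, 0.2389]
tool_rot: [0.578, 0.816, -0.0, -0.0]
force: [0.3, 0.8, 0.2]
finger_gap: 0.994
gripper_force: 0.0
```

Emit:
drive_tool:
  deltas:
    - [[36,7,0,0],[72,14,0,0],[108,20,0,0],[144,27,0,0],[180,34,0,0]]

```text
t: 6.83
tcp_pos: [0.5774, 0.0953, 0.2391]
tool_rot: [0.581, 0.814, -0.0, -0.0]
force: [-0.1, -0.0, 0.1]
finger_gap: 0.995
gripper_force: 0.0
```

Emit:
drive_tool:
  deltas:
    - [[36,7,0,0],[72,14,0,0],[108,20,0,0],[144,27,0,0],[180,34,0,0]]

```text
t: 7.25
tcp_pos: [0.5506, 0.2768, 0.2391]
tool_rot: [0.58, 0.814, -0.0, -0.0]
force: [0.1, -0.7, 0.1]
finger_gap: 0.991
gripper_force: 0.0
```

Emit:
drive_tool:
  deltas:
    - [[36,7,0,0],[72,14,0,0],[100,19,0,0],[108,20,0,0],[108,20,0,0]]

```text
t: 7.67
tcp_pos: [0.5339, 0.3859, 0.2387]
tool_rot: [0.579, 0.816, -0.0, -0.0]
force: [-0.3, -0.7, -0.7]
finger_gap: 0.996
gripper_force: 0.0
```

```bash
python3 - <<'E'
from h import *
to((.5196,.3889,.120),20)
snap("top","t3.png");snap("side","s3.png")
a=cv2.imread('pics/t3.png')[200:350,90:290];b=cv2.imread('pics/s3.png')[280:430,220:420]
cv2.imwrite('pics/c3.png',cv2.resize(np.hstack([a,b]),None,fx=2,fy=2,interpolation=cv2.INTER_CUBIC))
E
```

```text
t 7.67 tcp [0.5339 0.3859 0.2387] tilt [-0.0006 -0.    ] q6 0.12 gap 85.1 F [-0.3 -0.7 -0.7] 
 y deg 19.3 now axes [  7.5 -12.5 118.7] after-turn axes [  7.7 -12.4 118.7] turn -0.013
```

View pics/c3.png

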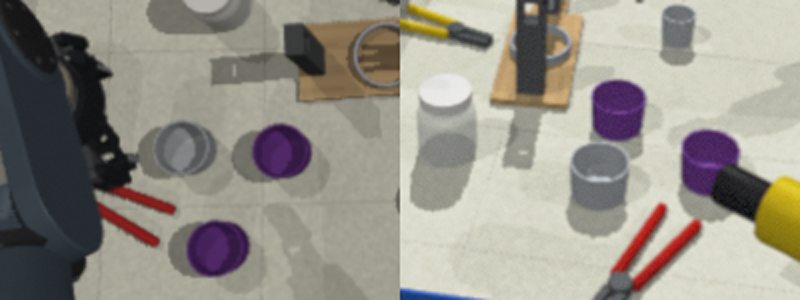

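Cup1 is still in place in both views, at crop (183,148) in the top half and (600,160) in the side half. I descend onto it.

Emit:
drive_tool:
  deltas:
    - [[8,-12,0,-0.013],[8,-12,35,-0.013],[8,-12,70,-0.013],[8,-12,105,-0.013],[8,-12,140,-0.013]]

```text
t: 8.18
tcp_pos: [0.5206, 0.3857, 0.0988]
tool_rot: [0.576, 0.818, 0.0, 0.0]
force: [-0.3, 0.3, -0.4]
finger_gap: 0.994
gripper_force: 0.0
```

```bash
python3 - <<'E'
from h import *
print(proj("side",[(.5196,.3889,.046)]));to((.5196,.3889,.014),20)
im=snap("side","s4.png");cv2.imwrite('pics/s4c.png',cv2.resize(im[240:440,210:450],None,fx=2.5,fy=2.5,interpolation=cv2.INTER_CUBIC))
E
```

```text
[[320.21815229 359.8959646 ]]
t 8.18 tcp [0.5206 0.3857 0.0988] tilt [0.0003 0.0001] q6 0.12 gap 84.9 F [-0.3  0.3 -0.4] 
 y deg 19.7 now axes [ 3.4  0.1 84.8] after-turn axes [ 3.4  0.1 84.8] turn -0.005
```

View pics/s4c.png

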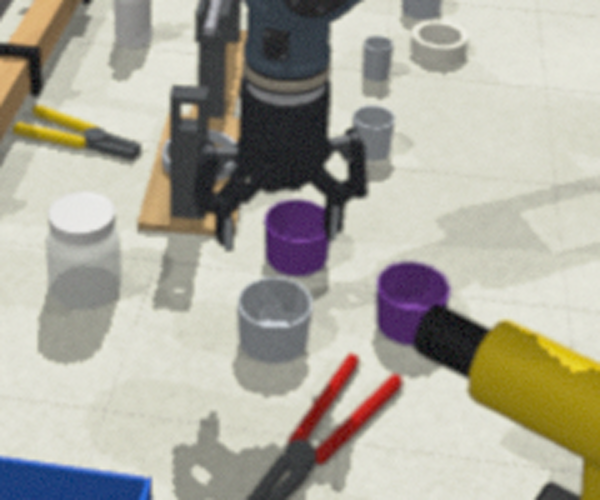

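The side view shows the jaws open above cup1. Its rim centre is at about (320,360), matching the prediction.

Emit:
drive_tool:
  deltas:
    - [[3,0,25,0],[3,0,50,0],[3,0,75,0],[3,0,85,0],[3,0,85,0]]

```text
t: 8.65
tcp_pos: [0.5183, 0.3883, 0.0127]
tool_rot: [0.575, 0.818, -0.002, -0.001]
force: [-0.2, -0.6, 0.8]
finger_gap: 0.994
gripper_force: 0.0
```

Emit:
drive_tool:
  deltas:
    - [[0,0,0,0],[0,0,0,0],[0,0,0,0],[0,0,0,0],[0,0,0,0]]
  jaw: 50
  force: 30

```text
t: 9.07
tcp_pos: [0.5214, 0.3907, 0.0166]
tool_rot: [0.575, 0.818, 0.002, 0.001]
force: [-0.6, -1.2, 6.1]
finger_gap: 0.767
gripper_force: 34.3
```

Emit:
drive_tool:
  deltas:
    - [[0,0,0,0],[0,0,0,0],[0,0,0,0]]

```text
t: 9.32
tcp_pos: [0.5214, 0.3907, 0.0166]
tool_rot: [0.575, 0.818, 0.002, 0.001]
force: [-0.9, -2.3, 6.8]
finger_gap: 0.765
gripper_force: 34.3
```

Emit:
drive_tool:
  deltas:
    - [[0,0,-10,0],[0,0,-25,0],[0,0,-45,0],[0,0,-65,0],[0,0,-85,0]]

```text
t: 9.73
tcp_pos: [0.5195, 0.3901, 0.1005]
tool_rot: [0.575, 0.818, -0.0, -0.0]
force: [0.7, -1.0, -2.0]
finger_gap: 0.767
gripper_force: 34.1
```

Emit:
drive_tool:
  deltas:
    - [[0,0,-30,0.1],[0,0,-60,0.2],[0,0,-90,0.29],[0,0,-110,0.29],[0,0,-110,0.29]]

```text
t: 10.15
tcp_pos: [0.5225, 0.3917, 0.2156]
tool_rot: [0.687, 0.727, 0.005, 0.002]
force: [1.4, 0.3, -0.9]
finger_gap: 0.77
gripper_force: 34.1
```

```bash
python3 - <<'E'
from h import *
to((.6329,.1400,.210),3.3)
im=snap("side","s5.png");cv2.imwrite('pics/s5c.png',cv2.resize(im[130:410,170:450],None,fx=2,fy=2,interpolation=cv2.INTER_CUBIC))
E
```

```text
t 10.15 tcp [0.5225 0.3917 0.2156] tilt [0.0098 0.0052] q6 0.42 gap 65.7 F [ 1.4  0.3 -0.9] 
 y deg 3.2 now axes [-257.6   96.     5.6] after-turn axes [-257.7   95.7    5.6] turn -0.001
```

View pics/s5c.png

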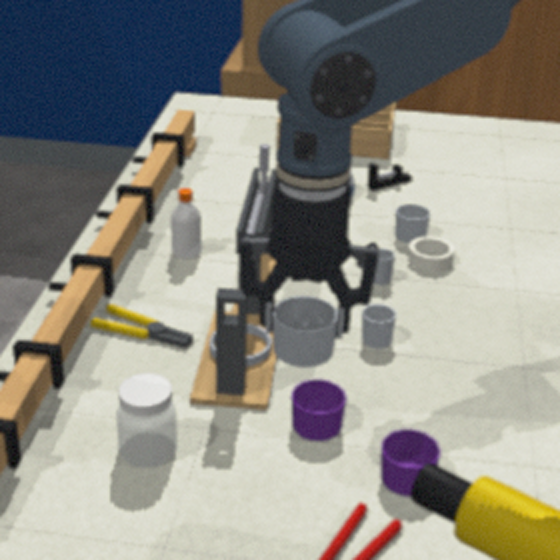

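Cup1 hangs upright in the fingers, with its rim at crop (305,310) and the tips at mid-height.

Emit:
drive_tool:
  deltas:
    - [[-32,12,0,0],[-64,24,0,0],[-96,36,0,0],[-128,48,0,0],[-160,60,0,0]]

```text
t: 10.62
tcp_pos: [0.5876, 0.2322, 0.2071]
tool_rot: [0.687, 0.727, -0.002, -0.001]
force: [-0.7, 0.1, -1.6]
finger_gap: 0.764
gripper_force: 34.1
```

Emit:
drive_tool:
  deltas:
    - [[-32,12,0,0],[-64,24,0,0],[-90,33,0,0],[-97,36,0,0],[-97,36,0,0]]

```text
t: 11.03
tcp_pos: [0.6301, 0.1364, 0.2073]
tool_rot: [0.688, 0.725, -0.001, -0.001]
force: [-0.5, 0.1, -0.5]
finger_gap: 0.77
gripper_force: 34.1
```

Emit:
drive_tool:
  deltas:
    - [[0,0,0,0],[0,0,0,0]]

```text
t: 11.2
tcp_pos: [0.6288, 0.1402, 0.2083]
tool_rot: [0.687, 0.727, -0.001, -0.001]
force: [-0.1, 0.4, -1.0]
finger_gap: 0.771
gripper_force: 34.1
```

```bash
python3 - <<'E'
from h import *
to((.6329,.1400,.060),3.3)
E
```

```text
t 11.2 tcp [0.6288 0.1402 0.2083] tilt [-0.0027  0.0006] q6 -0.01 gap 65.9 F [-0.1  0.4 -1. ] 
 y deg 3.3 now axes [ -0.5   4.  148.3] after-turn axes [ -0.5   4.  148.3] turn -0.0
```

Emit:
drive_tool:
  deltas:
    - [[0,4,30,0],[0,4,60,0],[0,4,90,0],[0,4,120,0],[0,4,148,0]]

```text
t: 11.62
tcp_pos: [0.6329, 0.1413, 0.0597]
tool_rot: [0.686, 0.728, -0.0, -0.001]
force: [1.3, -0.9, -1.4]
finger_gap: 0.768
gripper_force: 34.1
```

Emit:
drive_tool:
  deltas:
    - [[0,0,0,0],[0,0,0,0],[0,0,0,0]]

```text
t: 11.87
tcp_pos: [0.635, 0.1404, 0.0627]
tool_rot: [0.686, 0.727, 0.001, 0.001]
force: [0.8, 0.6, -1.1]
finger_gap: 0.769
gripper_force: 34.7
```

```bash
python3 - <<'E'
from h import *
to((.6329,.1400,.0266),3.3)
E
```

```text
t 11.87 tcp [0.635  0.1404 0.0627] tilt [0.0022 0.0003] q6 -0.01 gap 65.7 F [ 0.8  0.6 -1.1] 
 y deg 3.3 now axes [-0.2 -2.1 36.1] after-turn axes [-0.2 -2.1 36.1] turn -0.0
```

Emit:
drive_tool:
  deltas:
    - [[0,-2,12,0],[0,-2,24,0],[0,-2,31,0],[0,-2,35,0],[0,-2,36,0]]

```text
t: 12.28
tcp_pos: [0.6313, 0.1389, 0.0264]
tool_rot: [0.687, 0.726, -0.001, -0.001]
force: [-5.9, -0.5, 13.7]
finger_gap: 0.765
gripper_force: 35.4
```

Emit:
drive_tool:
  deltas:
    - [[0,0,0,0],[0,0,0,0],[0,0,0,0]]

```text
t: 12.53
tcp_pos: [0.6313, 0.1389, 0.0265]
tool_rot: [0.687, 0.727, -0.001, -0.001]
force: [-4.0, 0.2, 6.9]
finger_gap: 0.767
gripper_force: 34.7
```

Cup1 is on the seat floor at the predicted height. I release it and go to cup2.

Emit:
drive_tool:
  deltas:
    - [[0,0,0,0],[0,0,0,0],[0,0,0,0],[0,0,-3,0],[0,0,-8,0]]
  jaw: 82

```text
t: 12.95
tcp_pos: [0.6319, 0.1389, 0.0329]
tool_rot: [0.687, 0.727, -0.0, -0.0]
force: [-0.5, -0.3, -0.0]
finger_gap: 0.961
gripper_force: 0.0
```

Emit:
drive_tool:
  deltas:
    - [[0,0,-30,0],[0,0,-65,0],[0,0,-100,0],[0,0,-135,0],[0,0,-165,0]]

```text
t: 13.37
tcp_pos: [0.6327, 0.1391, 0.2013]
tool_rot: [0.687, 0.727, 0.001, 0.001]
force: [0.1, 0.3, -0.6]
finger_gap: 0.96
gripper_force: 0.0
```

Emit:
drive_tool:
  deltas:
    - [[-34,-17,0,0],[-68,-34,0,0],[-102,-51,0,0],[-136,-68,0,0],[-170,-85,0,0]]
  jaw: 76

```text
t: 13.78
tcp_pos: [0.5561, -0.0367, 0.199]
tool_rot: [0.687, 0.727, 0.0, 0.001]
force: [0.3, -0.2, -0.4]
finger_gap: 0.889
gripper_force: 0.0
```

Emit:
drive_tool:
  deltas:
    - [[-34,-17,0,0],[-68,-34,0,0],[-102,-51,0,0],[-136,-68,0,0],[-170,-85,0,0]]

```text
t: 14.2
tcp_pos: [0.4807, -0.2115, 0.1989]
tool_rot: [0.687, 0.727, 0.0, 0.0]
force: [0.3, -0.2, -0.2]
finger_gap: 0.891
gripper_force: 0.0
```

Emit:
drive_tool:
  deltas:
    - [[-34,-17,0,0],[-60,-30,0,0],[-60,-30,0,0],[-60,-30,0,0]]

```text
t: 14.53
tcp_pos: [0.4545, -0.2732, 0.1987]
tool_rot: [0.688, 0.725, 0.0, 0.0]
force: [-0.1, 0.4, 0.3]
finger_gap: 0.891
gripper_force: 0.0
```

```bash
python3 - <<'E'
from h import *
to((.4074,-.2687,.100),3.3)
snap("side","s6.png");im=snap("top","t6.png")
a=cv2.resize(im[190:340,270:420],(400,400),interpolation=cv2.INTER_CUBIC)
b=cv2.resize(cv2.imread('pics/s6.png')[190:340,270:420],(400,400),interpolation=cv2.INTER_CUBIC)
cv2.imwrite('pics/c6.png',np.hstack([a,b]))
print(proj("side",[(.4074,-.2687,.046),(.633,.14,.056)]),proj("top",[(.633,.14,.056)]))
E
```

```text
t 14.53 tcp [ 0.4545 -0.2732  0.1987] tilt [ 0.0008 -0.0003] q6 -0.8 gap 76.1 F [-0.1  0.4  0.3] 
 y deg 3.0 now axes [  6.9 -46.8  98.7] after-turn axes [  7.2 -46.7  98.7] turn -0.005
[[379.38069736 232.16285581]
 [290.61765196 289.95835658]] [[281.60352405 224.65725146]]
```

View pics/c6.png

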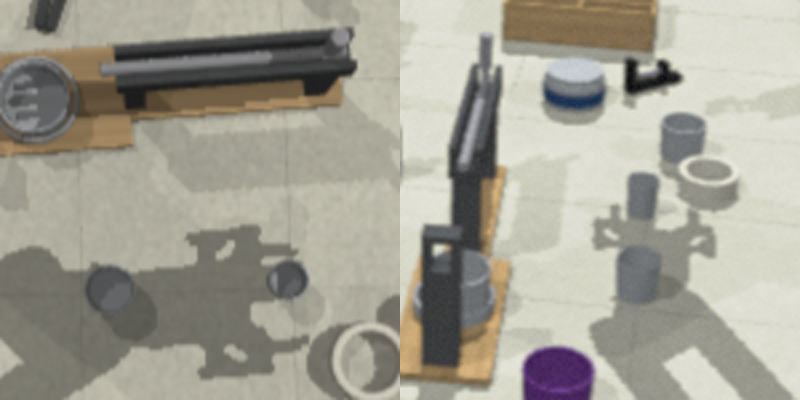

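Cup1 sits in the seat, with its rim at top px (283,225.5), and cup3 and cup4 are where they were. Cup2's rim in the side view is about 5 px from the prediction, so I compare with the first frame.

```bash
python3 - <<'E'
from h import *
a=cv2.imread('pics/s0.png');b=cv2.imread('pics/s6.png')
A=a[222:262,360:400,:];B=b[222:262,360:400,:]
for im in(A,B):
    hsv=cv2.cvtColor(im,cv2.COLOR_BGR2HSV); m=(im[:,:,0].astype(int)-im[:,:,2]>2).astype(np.uint8)
    n,l,s,c=cv2.connectedComponentsWithStats(m); i=1+s[1:,4].argmax(); print(s[i],c[i])
g=cv2.imread('pics/t6.png')
cv2.imwrite('pics/d.png',cv2.resize(np.hstack([A,B,g[205:245,263:303]]),None,fx=6.6,fy=6.6,interpolation=cv2.INTER_CUBIC))
for uv in((376.3,236.9),(379.4,232.2)):print(onz("side",uv,.046))
E
```

```text
[ 12   7  15  19 233] [18.5751073  15.47639485]
[  8  11  16  18 229] [15.25327511 18.62882096]
[ 0.41637424 -0.23248277  0.046     ]
[ 0.40732804 -0.26843993  0.046     ]
```

View pics/d.png

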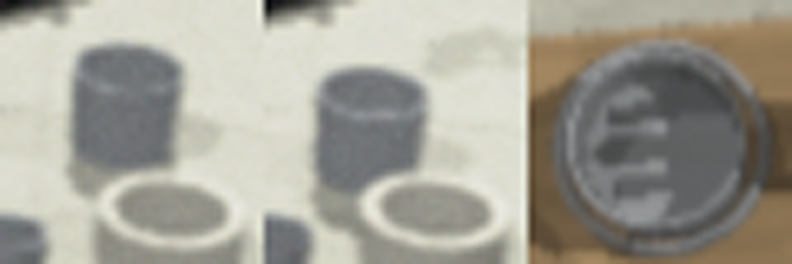

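The first and current frames show that cup2 has been knocked about 3 px left and 3.5 px down, towards the tape. I move the arm off to measure it from the top.

Emit:
drive_tool:
  deltas:
    - [[36,10,0,0],[72,20,0,0],[108,30,0,0],[144,40,0,0],[180,50,0,0]]

```text
t: 15.05
tcp_pos: [0.4948, -0.0856, 0.1985]
tool_rot: [0.686, 0.727, 0.0, -0.0]
force: [0.4, -0.3, -0.4]
finger_gap: 0.892
gripper_force: 0.0
```

Emit:
drive_tool:
  deltas:
    - [[36,10,0,0],[72,20,0,0],[108,30,0,0],[144,40,0,0],[180,50,0,0]]

```text
t: 15.47
tcp_pos: [0.5339, 0.0974, 0.1985]
tool_rot: [0.686, 0.728, 0.0, -0.0]
force: [-0.0, -1.0, -0.3]
finger_gap: 0.89
gripper_force: 0.0
```

```bash
python3 - <<'E'
from h import *
im=snap("top","t7.png")
print('cup1',onz("top",(282.0,225.8),.056),'side',onz("side",(376.4,235.8),.046))
for nm,f in(('t0','t0'),('t7','t7')):
    j=cv2.imread(f'pics/{f}.png').astype(int); m=(j[:,:,0]-j[:,:,2]>2).astype(np.uint8)
    n,l,s,c=cv2.connectedComponentsWithStats(m)
    for i in range(1,n):
        if 40<s[i,4]<1500 and 230<c[i][1]<345 and 350<c[i][0]<500: print(nm,s[i],c[i].round(1),onz("top",c[i],.046).round(3))
cv2.imwrite('pics/c7.png',cv2.resize(cv2.imread('pics/t7.png')[270:350,370:490],None,fx=6,fy=6,interpolation=cv2.INTER_CUBIC))
to((.41,-.24,.1),3.3)
E
```

```text
cup1 [0.63010963 0.13904891 0.056     ] side [ 0.41632411 -0.24037258  0.046     ]
t0 [472 234  32  31 611] [488.1 248.1] [ 0.564 -0.365  0.046]
t0 [467 236  21  31 129] [472.8 253. ] [ 0.552 -0.327  0.046]
t0 [442 307  11  16 104] [446.4 314.2] [ 0.407 -0.252  0.046]
t7 [467 234  37  33 833] [485.4 249. ] [ 0.561 -0.358  0.046]
t7 [430 302  12  18 134] [434.6 311. ] [ 0.415 -0.225  0.046]
t 15.52 tcp [0.5353 0.1036 0.1988] tilt [0.0026 0.0052] q6 -0.08 gap 75.8 F [2.2 3.  0.6] 
 y deg 3.6 now axes [-335.1 -146.5   98.8] after-turn axes [-335.8 -144.8   98.8] turn 0.005
```

View pics/c7.png

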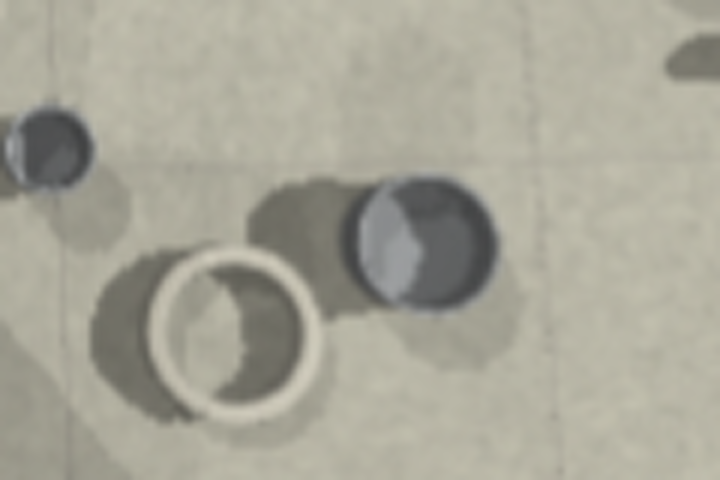

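Cup2 is now at crop (426,242), px (440.7,310.0), which gives (.4165,-.240). The side ray agrees, and the tape is clear of the grip.

Emit:
drive_tool:
  deltas:
    - [[-36,-15,0,0],[-72,-30,0,0],[-108,-45,0,0],[-144,-60,0,0],[-180,-74,0,0]]

```text
t: 15.93
tcp_pos: [0.4698, -0.0898, 0.1985]
tool_rot: [0.686, 0.728, 0.0, -0.0]
force: [1.2, -0.4, -0.5]
finger_gap: 0.891
gripper_force: 0.0
```

Emit:
drive_tool:
  deltas:
    - [[-36,-15,0,0],[-72,-30,20,0],[-108,-45,40,0],[-144,-58,60,0],[-150,-63,80,0]]

```text
t: 16.35
tcp_pos: [0.4174, -0.2479, 0.1186]
tool_rot: [0.687, 0.726, -0.0, 0.003]
force: [0.1, 0.3, 0.4]
finger_gap: 0.892
gripper_force: 0.0
```

Emit:
drive_tool:
  deltas:
    - [[0,0,0,0],[0,0,0,0],[0,0,0,0],[0,0,0,0]]

```text
t: 16.68
tcp_pos: [0.4173, -0.2424, 0.1194]
tool_rot: [0.686, 0.728, 0.0, 0.001]
force: [-0.2, -0.7, 0.1]
finger_gap: 0.887
gripper_force: 0.0
```

```bash
python3 - <<'E'
from h import *
print(onz("top",(440.7,310.0),.046));P=onz("top",(440.7,310.0),.046);to((P[0],P[1],.016),3.3)
E
```

```text
[ 0.41676844 -0.23967324  0.046     ]
t 16.68 tcp [ 0.4173 -0.2424  0.1194] tilt [ 0.0012 -0.0008] q6 -0.82 gap 75.7 F [-0.2 -0.7  0.1] 
 y deg 3.4 now axes [  2.7  -0.3 103.4] after-turn axes [  2.7  -0.3 103.4] turn 0.001
```

Emit:
drive_tool:
  deltas:
    - [[3,0,30,0],[3,0,60,0],[3,0,80,0],[3,0,91,0],[3,0,91,0]]

```text
t: 17.1
tcp_pos: [0.4162, -0.2389, 0.0264]
tool_rot: [0.686, 0.727, 0.0, -0.001]
force: [0.3, -0.1, 0.5]
finger_gap: 0.891
gripper_force: 0.0
```

Emit:
drive_tool:
  deltas:
    - [[0,0,0,0],[0,0,0,0],[0,0,0,0],[0,0,0,0],[0,0,0,0]]

```text
t: 17.52
tcp_pos: [0.4166, -0.241, 0.0282]
tool_rot: [0.687, 0.727, 0.0, 0.001]
force: [0.6, 0.2, 0.6]
finger_gap: 0.888
gripper_force: 0.0
```

```bash
python3 - <<'E'
from h import *
to((.4168,-.2397,.028),3.3)
E
```

```text
t 17.52 tcp [ 0.4166 -0.241   0.0282] tilt [ 0.0014 -0.0013] q6 -0.81 gap 75.8 F [0.6 0.2 0.6] 
 y deg 3.2 now axes [1.3 0.2 0.2] after-turn axes [1.3 0.2 0.2] turn -0.001
```

Emit:
drive_tool:
  deltas:
    - [[1,0,0,0],[1,0,0,0],[1,0,0,0],[1,0,0,0],[1,0,0,0]]
  jaw: 40
  force: 35

```text
t: 17.93
tcp_pos: [0.4163, -0.2398, 0.0283]
tool_rot: [0.687, 0.726, 0.0, 0.001]
force: [-0.3, 0.8, 8.5]
finger_gap: 0.662
gripper_force: 35.4
```

Emit:
drive_tool:
  deltas:
    - [[0,0,0,0],[0,0,0,0],[0,0,-10,0],[0,0,-20,0],[0,0,-30,0]]

```text
t: 18.35
tcp_pos: [0.4159, -0.2396, 0.0581]
tool_rot: [0.687, 0.727, -0.0, -0.0]
force: [-0.4, -0.6, -0.7]
finger_gap: 0.661
gripper_force: 37.5
```

Emit:
drive_tool:
  deltas:
    - [[0,0,-30,0],[0,0,-60,0],[0,0,-90,0],[0,0,-120,0],[0,0,-157,0]]

```text
t: 18.77
tcp_pos: [0.4149, -0.2386, 0.2157]
tool_rot: [0.687, 0.727, -0.0, -0.001]
force: [0.3, -0.4, -1.1]
finger_gap: 0.657
gripper_force: 38.0
```

Emit:
drive_tool:
  deltas:
    - [[30,19,0,0],[60,39,0,0],[90,58,0,0],[120,77,0,0],[150,96,0,0]]

```text
t: 19.18
tcp_pos: [0.5036, -0.083, 0.2154]
tool_rot: [0.687, 0.726, 0.0, 0.0]
force: [1.0, 0.1, -1.7]
finger_gap: 0.659
gripper_force: 38.0
```

Emit:
drive_tool:
  deltas:
    - [[30,19,0,0],[60,39,0,0],[90,58,0,0],[120,77,0,0],[150,96,0,0]]

```text
t: 19.6
tcp_pos: [0.591, 0.0724, 0.2152]
tool_rot: [0.687, 0.727, -0.0, 0.0]
force: [0.3, -0.2, -1.3]
finger_gap: 0.66
gripper_force: 38.0
```

Emit:
drive_tool:
  deltas:
    - [[30,19,0,0],[60,39,0,0],[66,43,0,0],[66,43,0,0],[66,43,0,0]]

```text
t: 20.02
tcp_pos: [0.6292, 0.1388, 0.2144]
tool_rot: [0.687, 0.727, -0.001, -0.0]
force: [-0.8, -0.4, -0.8]
finger_gap: 0.663
gripper_force: 38.0
```

Emit:
drive_tool:
  deltas:
    - [[0,0,0,0],[0,0,0,0],[0,0,0,0]]

```text
t: 20.27
tcp_pos: [0.6297, 0.1374, 0.2145]
tool_rot: [0.688, 0.726, -0.0, -0.0]
force: [-0.2, -0.8, -1.3]
finger_gap: 0.661
gripper_force: 38.0
```

```bash
python3 - <<'E'
from h import *
to((.6308,.1387,.100),3.3)
snap("side","s8.png")
E
```

```text
t 20.27 tcp [0.6297 0.1374 0.2145] tilt [-0.0006 -0.0002] q6 -0.01 gap 56.4 F [-0.2 -0.8 -1.3] 
 y deg 3.1 now axes [  1.2   1.2 114.5] after-turn axes [  1.2   1.2 114.5] turn -0.004
```

Emit:
drive_tool:
  deltas:
    - [[1,1,30,0],[1,1,60,0],[1,1,85,0],[1,1,105,0],[1,1,114,0]]

```text
t: 20.73
tcp_pos: [0.629, 0.139, 0.0973]
tool_rot: [0.687, 0.726, -0.002, -0.002]
force: [-0.8, -0.0, -1.4]
finger_gap: 0.658
gripper_force: 38.0
```

Emit:
drive_tool:
  deltas:
    - [[0,0,0,0],[0,0,0,0],[0,0,8,0],[0,0,16,0],[0,0,24,0]]

```text
t: 21.15
tcp_pos: [0.632, 0.14, 0.077]
tool_rot: [0.687, 0.727, 0.001, 0.001]
force: [-0.6, 0.3, -0.9]
finger_gap: 0.657
gripper_force: 38.0
```

Emit:
drive_tool:
  deltas:
    - [[0,0,6,0],[0,0,12,0],[0,0,17,0],[0,0,20,0],[0,0,20,0]]

```text
t: 21.57
tcp_pos: [0.6306, 0.14, 0.0553]
tool_rot: [0.687, 0.727, -0.001, -0.001]
force: [-0.7, 0.6, -1.3]
finger_gap: 0.665
gripper_force: 38.0
```

```bash
python3 - <<'E'
from h import *
to((.6308,.1387,.0545),3.3)
E
```

```text
t 21.57 tcp [0.6306 0.14   0.0553] tilt [-0.0017 -0.0001] q6 -0.01 gap 56.8 F [-0.7  0.6 -1.3] 
 y deg 3.2 now axes [-1.3  0.1  0.8] after-turn axes [-1.3  0.1  0.8] turn -0.002
```

Emit:
drive_tool:
  deltas:
    - [[-1,0,1,0],[-1,0,2,0],[-1,0,2,0],[-1,0,2,0]]

```text
t: 21.9
tcp_pos: [0.6315, 0.139, 0.0546]
tool_rot: [0.687, 0.727, 0.0, 0.0]
force: [-0.2, 0.2, -0.7]
finger_gap: 0.659
gripper_force: 38.0
```

Emit:
drive_tool:
  deltas:
    - [[0,0,0,0],[0,0,0,0],[0,0,0,0],[0,0,0,0],[0,0,0,0]]
  jaw: 68

```text
t: 22.32
tcp_pos: [0.6314, 0.1389, 0.0545]
tool_rot: [0.687, 0.727, 0.0, 0.0]
force: [-0.7, -0.1, -0.1]
finger_gap: 0.794
gripper_force: 0.0
```

Emit:
drive_tool:
  deltas:
    - [[0,0,-20,0],[0,0,-50,0],[0,0,-85,0],[0,0,-120,0],[0,0,-145,0]]

```text
t: 22.73
tcp_pos: [0.6323, 0.139, 0.2026]
tool_rot: [0.687, 0.727, 0.001, 0.001]
force: [0.9, 0.5, 0.2]
finger_gap: 0.793
gripper_force: 0.0
```

```bash
python3 - <<'E'
from h import *
to((.4518,.0717,.120),3.3)
E
```

```text
t 22.73 tcp [0.6323 0.139  0.2026] tilt [0.0037 0.0002] q6 -0.01 gap 67.7 F [0.9 0.5 0.2] 
 y deg 3.2 now axes [ -57.1 -183.9   82.6] after-turn axes [ -56.8 -184.    82.6] turn -0.002
```

Emit:
drive_tool:
  deltas:
    - [[-11,-36,0,0],[-22,-72,0,0],[-33,-108,0,0],[-44,-144,0,0],[-55,-178,0,0]]

```text
t: 23.15
tcp_pos: [0.4544, 0.0738, 0.1995]
tool_rot: [0.687, 0.727, -0.0, 0.0]
force: [-0.1, -0.7, 0.1]
finger_gap: 0.795
gripper_force: 0.0
```

Emit:
drive_tool:
  deltas:
    - [[-2,-6,20,0],[-2,-6,50,0],[-2,-6,82,0],[-2,-6,82,0],[-2,-6,82,0]]

```text
t: 23.57
tcp_pos: [0.4497, 0.0718, 0.1165]
tool_rot: [0.687, 0.727, -0.001, -0.002]
force: [0.2, -0.3, -0.3]
finger_gap: 0.797
gripper_force: 0.0
```

```bash
python3 - <<'E'
from h import *
to((.4518,.0717,.029),3.3)
a=snap("top","t9.png");b=snap("side","s9.png")
cv2.imwrite('pics/c9.png',np.hstack([cv2.resize(a[200:250,258:308],(400,400),interpolation=cv2.INTER_CUBIC),cv2.resize(b[255:325,256:326],(400,400),interpolation=cv2.INTER_CUBIC)]))
print(proj("top",[(.4518,.0717,.046)]),proj("side",[(.4518,.0717,.046),(.4574,-.0906,.046)]))
def m(f,r):
    j=cv2.imread('pics/'+f).astype(int)[r[1]:r[3],r[0]:r[2]];k=(j[:,:,0]-j[:,:,2]>2).astype(np.uint8)
    n,l,s,c=cv2.connectedComponentsWithStats(k);i=1+s[1:,4].argmax();print(f,s[i],c[i].round(1))
for f in('s0.png','s8.png','s9.png'): m(f,(340,275,380,310)); m(f,(348,250,375,278))
E
```

```text
t 23.57 tcp [0.4497 0.0718 0.1165] tilt [-0.004   0.0003] q6 -0.14 gap 68.1 F [ 0.2 -0.3 -0.3] 
 y deg 3.2 now axes [-0.2  2.1 87.5] after-turn axes [-0.2  2.1 87.5] turn -0.002
[[310.84191756 298.22272545]] [[359.54844227 286.22957804]
 [361.1293967  257.06726877]]
s0.png [ 12   7  15  22 279] [18.6 17.4]
s0.png [  8   5  11  17 151] [12.4 12.7]
s8.png [ 11   7  16  22 274] [18.5 17.1]
s8.png [  8   5  11  17 150] [12.3 12.5]
s9.png [ 12   8  15  21 269] [18.6 17.4]
s9.png [  8   5  11  17 146] [12.3 12.7]
```

View pics/c9.png

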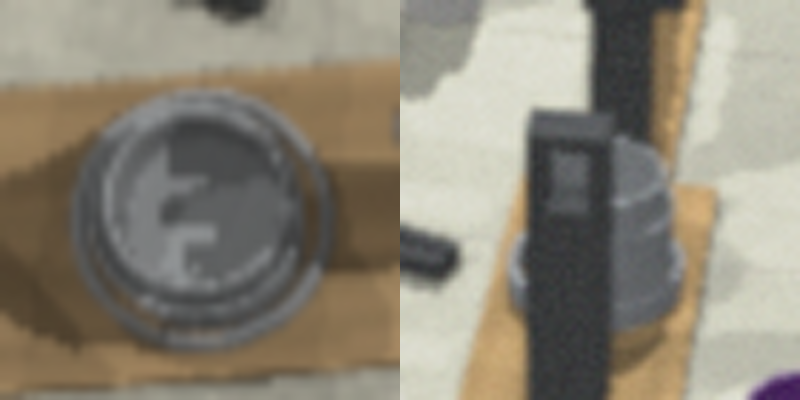

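The crops show cup2 standing upright inside cup1 in the seat, rims concentric near crop (200,206). Cups 3 and 4 haven't moved. Next is cup3.

Emit:
drive_tool:
  deltas:
    - [[0,2,30,0],[0,2,60,0],[0,2,80,0],[0,2,87,0],[0,2,87,0]]

```text
t: 24.08
tcp_pos: [0.4532, 0.0719, 0.0304]
tool_rot: [0.687, 0.727, -0.0, -0.0]
force: [0.7, -0.3, 1.1]
finger_gap: 0.801
gripper_force: 0.0
```

Emit:
drive_tool:
  deltas:
    - [[0,0,0,0],[0,0,0,0],[0,0,0,0],[0,0,0,0]]

```text
t: 24.42
tcp_pos: [0.4536, 0.0718, 0.0315]
tool_rot: [0.687, 0.727, 0.001, 0.001]
force: [-0.5, -0.1, 0.8]
finger_gap: 0.798
gripper_force: 0.0
```

```bash
python3 - <<'E'
from h import *
to((.4518,.0717,.029),3.3)
print(proj("top",[(.6314,.139,.072)]))
E
```

```text
t 24.42 tcp [0.4536 0.0718 0.0315] tilt [ 0.0026 -0.0002] q6 -0.14 gap 68.1 F [-0.5 -0.1  0.8] 
 y deg 3.2 now axes [-0.  -1.8  2.5] after-turn axes [-0.  -1.8  2.5] turn -0.002
[[281.36933903 224.09153428]]
```

Emit:
drive_tool:
  deltas:
    - [[0,-2,2,0],[0,-2,2,0],[0,-2,2,0]]

```text
t: 24.67
tcp_pos: [0.4504, 0.0718, 0.0284]
tool_rot: [0.687, 0.727, -0.0, -0.0]
force: [-0.2, 0.6, -1.2]
finger_gap: 0.795
gripper_force: 0.0
```

Emit:
drive_tool:
  deltas:
    - [[0,0,0,0],[0,0,0,0],[0,0,0,0],[0,0,0,0],[0,0,0,0]]
  jaw: 30
  force: 35

```text
t: 25.08
tcp_pos: [0.451, 0.0717, 0.0287]
tool_rot: [0.687, 0.727, 0.0, 0.0]
force: [-0.1, 1.1, 4.6]
finger_gap: 0.544
gripper_force: 35.0
```

Emit:
drive_tool:
  deltas:
    - [[0,0,0,0],[0,0,0,0],[0,0,-10,0],[0,0,-20,0],[0,0,-30,0]]

```text
t: 25.5
tcp_pos: [0.4503, 0.0718, 0.0584]
tool_rot: [0.687, 0.727, -0.0, -0.0]
force: [0.4, -0.2, -1.0]
finger_gap: 0.544
gripper_force: 36.2
```

Emit:
drive_tool:
  deltas:
    - [[0,0,-35,0],[0,0,-70,0],[0,0,-105,0],[0,0,-140,0],[0,0,-170,0]]

```text
t: 25.92
tcp_pos: [0.4504, 0.0718, 0.2304]
tool_rot: [0.687, 0.727, 0.0, 0.0]
force: [1.2, 0.4, -2.1]
finger_gap: 0.542
gripper_force: 36.5
```

Emit:
drive_tool:
  deltas:
    - [[11,36,0,0],[22,72,0,0],[33,108,0,0],[44,144,0,0],[54,178,0,0]]

```text
t: 26.33
tcp_pos: [0.6266, 0.1365, 0.228]
tool_rot: [0.687, 0.727, -0.0, -0.0]
force: [0.5, -0.8, -0.7]
finger_gap: 0.544
gripper_force: 36.5
```

Emit:
drive_tool:
  deltas:
    - [[2,4,0,0],[2,4,0,0],[2,4,0,0],[2,4,0,0]]

```text
t: 26.67
tcp_pos: [0.6273, 0.1375, 0.2276]
tool_rot: [0.687, 0.727, -0.001, -0.001]
force: [0.4, 0.7, -0.7]
finger_gap: 0.541
gripper_force: 36.5
```

```bash
python3 - <<'E'
from h import *
to((.6310,.1383,.115),3.3)
E
```

```text
t 26.67 tcp [0.6273 0.1375 0.2276] tilt [-0.0032 -0.0003] q6 -0.01 gap 46.2 F [ 0.4  0.7 -0.7] 
 y deg 3.2 now axes [  0.6   3.7 112.6] after-turn axes [  0.6   3.7 112.6] turn -0.002
```

Emit:
drive_tool:
  deltas:
    - [[1,3,30,0],[1,3,60,0],[1,3,85,0],[1,3,105,0],[1,3,112,0]]

```text
t: 27.08
tcp_pos: [0.6284, 0.1383, 0.1132]
tool_rot: [0.687, 0.726, -0.003, -0.003]
force: [-1.1, -0.2, -1.8]
finger_gap: 0.541
gripper_force: 36.5
```

Emit:
drive_tool:
  deltas:
    - [[0,0,0,0],[0,0,0,0],[0,0,0,0],[0,0,0,0],[0,0,0,0]]

```text
t: 27.5
tcp_pos: [0.6331, 0.1391, 0.1179]
tool_rot: [0.687, 0.727, 0.001, 0.001]
force: [0.4, -0.5, -0.2]
finger_gap: 0.545
gripper_force: 36.5
```

```bash
python3 - <<'E'
from h import *
to((.6310,.1383,.0715),3.3)
E
```

```text
t 27.5 tcp [0.6331 0.1391 0.1179] tilt [0.0029 0.0001] q6 -0.01 gap 46.5 F [ 0.4 -0.5 -0.2] 
 y deg 3.2 now axes [-0.7 -2.2 46.4] after-turn axes [-0.6 -2.2 46.4] turn -0.002
```

Emit:
drive_tool:
  deltas:
    - [[-1,-1,10,0],[-1,-1,20,0],[-1,-1,30,0],[-1,-1,38,0],[-1,-1,42,0]]

```text
t: 27.92
tcp_pos: [0.6299, 0.1379, 0.0719]
tool_rot: [0.687, 0.727, -0.001, -0.001]
force: [-0.4, -0.9, -0.8]
finger_gap: 0.548
gripper_force: 36.6
```

Emit:
drive_tool:
  deltas:
    - [[0,0,2,0],[0,0,3,0],[0,0,3,0],[0,0,3,0]]

```text
t: 28.25
tcp_pos: [0.6319, 0.1381, 0.0716]
tool_rot: [0.687, 0.727, 0.001, 0.001]
force: [-0.0, 0.2, -1.4]
finger_gap: 0.545
gripper_force: 36.5
```

Emit:
drive_tool:
  deltas:
    - [[0,0,1,0],[0,0,1,0],[0,0,1,0],[0,0,1,0],[0,0,1,0]]
  jaw: 58

```text
t: 28.67
tcp_pos: [0.6315, 0.138, 0.0705]
tool_rot: [0.687, 0.727, 0.0, 0.0]
force: [-0.0, 0.4, -0.1]
finger_gap: 0.682
gripper_force: 0.0
```

Emit:
drive_tool:
  deltas:
    - [[0,0,-20,0],[0,0,-50,0],[0,0,-85,0],[0,0,-120,0],[0,0,-145,0]]

```text
t: 29.08
tcp_pos: [0.6323, 0.1381, 0.2187]
tool_rot: [0.687, 0.727, 0.001, 0.001]
force: [0.5, -0.1, 0.1]
finger_gap: 0.678
gripper_force: 0.0
```

Emit:
drive_tool:
  deltas:
    - [[-27,-23,0,0],[-54,-46,0,0],[-81,-69,0,0],[-108,-92,0,0],[-135,-115,0,0]]

```text
t: 29.5
tcp_pos: [0.5229, -0.0042, 0.2156]
tool_rot: [0.687, 0.727, 0.0, 0.0]
force: [0.7, -0.1, -0.3]
finger_gap: 0.68
gripper_force: 0.0
```

Emit:
drive_tool:
  deltas:
    - [[-27,-23,0,0],[-54,-46,25,0],[-84,-72,55,0],[-84,-72,85,0],[-84,-72,100,0]]

```text
t: 29.92
tcp_pos: [0.4538, -0.0924, 0.1132]
tool_rot: [0.688, 0.725, -0.001, -0.002]
force: [-1.0, 0.8, 1.5]
finger_gap: 0.677
gripper_force: 0.0
```

Emit:
drive_tool:
  deltas:
    - [[0,0,0,0],[0,0,0,0],[0,0,0,0]]

```text
t: 30.17
tcp_pos: [0.458, -0.0913, 0.1162]
tool_rot: [0.687, 0.727, 0.0, 0.001]
force: [-0.0, 0.1, 0.2]
finger_gap: 0.68
gripper_force: 0.0
```

```bash
python3 - <<'E'
from h import *
to((.4574,-.0906,.030),3.3)
snap("top","t10.png");snap("side","s10.png")
def m(f,r):
    j=cv2.imread('pics/'+f).astype(int)[r[1]:r[3],r[0]:r[2]];k=(j[:,:,0]-j[:,:,2]>2).astype(np.uint8)
    n,l,s,c=cv2.connectedComponentsWithStats(k);i=1+s[1:,4].argmax();print(f,s[i],c[i].round(1))
for f in('s0.png','s10.png'): m(f,(348,250,375,278))
# nest circles
g=cv2.resize(cv2.cvtColor(cv2.imread('pics/t10.png'),cv2.COLOR_BGR2GRAY)[195:255,252:312],None,fx=6,fy=6,interpolation=cv2.INTER_CUBIC)
for r0,r1 in((52,68),(64,80),(76,92),(90,112)):
    c=cv2.HoughCircles(g,cv2.HOUGH_GRADIENT,1.5,5,param1=80,param2=20,minRadius=r0,maxRadius=r1)
    if c is not None:
        for x,y,r in c[0][:2]: print('circ',round((x+.5)/6-.5+252,1),round((y+.5)/6-.5+195,1),'r',round(r/6,1))
for z,d in((.056,68),(.072,58),(.088,48)):
    p=proj("top",[(.631,.138,z),(.631+d/2000,.138,z)]);print(p[0].round(1),abs(p[1]-p[0]).max().round(1))
E
```

```text
t 30.17 tcp [ 0.458  -0.0913  0.1162] tilt [ 0.002  -0.0009] q6 -0.49 gap 58.1 F [-0.   0.1  0.2] 
 y deg 3.2 now axes [ 0.8 -0.5 86.2] after-turn axes [ 0.8 -0.5 86.2] turn -0.001
s0.png [  8   5  11  17 151] [12.4 12.7]
s10.png [  8   5  10  17 146] [12.2 12.7]
circ 280.5 223.7 r 10.4
circ 280.0 226.0 r 11.7
[282.4 225.4] 13.5
[281.8 224.2] 11.7
[281.1 223. ] 9.8
```

Emit:
drive_tool:
  deltas:
    - [[1,0,30,0],[1,0,60,0],[1,0,80,0],[1,0,86,0],[1,0,86,0]]

```text
t: 30.68
tcp_pos: [0.4568, -0.0898, 0.0289]
tool_rot: [0.687, 0.727, -0.0, -0.001]
force: [-0.1, -0.5, 0.5]
finger_gap: 0.677
gripper_force: 0.0
```

Emit:
drive_tool:
  deltas:
    - [[0,0,0,0],[0,0,0,0],[0,0,0,0],[0,0,0,0]]

```text
t: 31.02
tcp_pos: [0.4575, -0.0904, 0.0304]
tool_rot: [0.687, 0.727, 0.0, 0.001]
force: [-0.3, 0.6, -1.0]
finger_gap: 0.676
gripper_force: 0.0
```

Emit:
drive_tool:
  deltas:
    - [[0,0,0,0],[0,0,0,0],[0,0,0,0],[0,0,0,0],[0,0,0,0]]
  jaw: 20
  force: 30

```text
t: 31.43
tcp_pos: [0.4573, -0.0904, 0.0301]
tool_rot: [0.687, 0.727, 0.0, 0.001]
force: [-1.1, 0.7, 6.1]
finger_gap: 0.419
gripper_force: 29.3
```

Emit:
drive_tool:
  deltas:
    - [[0,0,0,0],[0,0,0,0],[0,0,0,0]]

```text
t: 31.68
tcp_pos: [0.4573, -0.0904, 0.0301]
tool_rot: [0.687, 0.727, 0.0, 0.001]
force: [-0.5, 1.3, 6.3]
finger_gap: 0.42
gripper_force: 29.3
```

```bash
python3 - <<'E'
from h import *
to((.6312,.138,.245),3.3)
E
```

```text
t 31.68 tcp [ 0.4573 -0.0904  0.0301] tilt [ 0.0014 -0.0006] q6 -0.49 gap 35.9 F [-0.5  1.3  6.3] 
 y deg 3.2 now axes [ 218.4  186.4 -214.9] after-turn axes [ 218.   186.8 -214.9] turn -0.002
```

Emit:
drive_tool:
  deltas:
    - [[0,0,-20,0],[0,0,-50,0],[0,0,-85,0],[0,0,-120,0],[0,0,-155,0]]

```text
t: 32.1
tcp_pos: [0.456, -0.0898, 0.1857]
tool_rot: [0.687, 0.727, -0.0, -0.001]
force: [0.9, -0.2, -0.9]
finger_gap: 0.416
gripper_force: 30.4
```

Emit:
drive_tool:
  deltas:
    - [[14,12,-20,0],[32,27,-40,0],[55,47,-60,0],[82,70,-60,0],[109,93,-60,0]]

```text
t: 32.52
tcp_pos: [0.5447, 0.0247, 0.2462]
tool_rot: [0.687, 0.726, 0.001, 0.002]
force: [0.9, -1.2, 0.2]
finger_gap: 0.421
gripper_force: 30.4
```

Emit:
drive_tool:
  deltas:
    - [[27,23,0,0],[54,46,0,0],[81,69,0,0],[105,90,0,0],[109,93,0,0]]

```text
t: 32.93
tcp_pos: [0.6328, 0.1421, 0.2439]
tool_rot: [0.686, 0.728, 0.002, 0.0]
force: [-0.1, -1.0, 0.4]
finger_gap: 0.415
gripper_force: 30.4
```

Emit:
drive_tool:
  deltas:
    - [[0,0,20,0],[0,0,50,0],[0,0,80,0],[0,0,105,0],[0,0,110,0]]

```text
t: 33.35
tcp_pos: [0.626, 0.1373, 0.1292]
tool_rot: [0.687, 0.727, -0.004, -0.004]
force: [-1.4, 0.3, -1.1]
finger_gap: 0.415
gripper_force: 30.4
```

Emit:
drive_tool:
  deltas:
    - [[0,0,0,0],[0,0,0,0],[0,0,0,0],[0,0,0,0]]

```text
t: 33.68
tcp_pos: [0.6317, 0.1379, 0.1365]
tool_rot: [0.687, 0.727, 0.001, 0.001]
force: [-0.3, 0.4, -0.5]
finger_gap: 0.419
gripper_force: 30.4
```

```bash
python3 - <<'E'
from h import *
to((.6312,.138,.0885),3.3)
E
```

```text
t 33.68 tcp [0.6317 0.1379 0.1365] tilt [0.0041 0.0002] q6 -0.01 gap 35.8 F [-0.3  0.4 -0.5] 
 y deg 3.2 now axes [ 0.2 -0.5 48. ] after-turn axes [ 0.2 -0.5 48. ] turn -0.002
```

Emit:
drive_tool:
  deltas:
    - [[0,0,10,0],[0,0,20,0],[0,0,30,0],[0,0,39,0],[0,0,44,0]]

```text
t: 34.1
tcp_pos: [0.6294, 0.1379, 0.0883]
tool_rot: [0.687, 0.727, -0.001, -0.001]
force: [0.4, 1.4, 13.7]
finger_gap: 0.418
gripper_force: 31.9
```

Emit:
drive_tool:
  deltas:
    - [[0,0,2,0],[0,0,3,0],[0,0,3,0],[0,0,3,0]]

```text
t: 34.43
tcp_pos: [0.6302, 0.1381, 0.088]
tool_rot: [0.687, 0.727, -0.0, -0.0]
force: [-2.3, 0.9, 6.6]
finger_gap: 0.419
gripper_force: 30.9
```

Emit:
drive_tool:
  deltas:
    - [[0,0,0,0],[0,0,0,0],[0,0,0,0],[0,0,0,0],[0,0,0,0]]
  jaw: 50

```text
t: 34.85
tcp_pos: [0.6302, 0.1379, 0.0869]
tool_rot: [0.687, 0.727, -0.0, -0.0]
force: [0.4, -0.4, -0.0]
finger_gap: 0.592
gripper_force: 0.0
```

Emit:
drive_tool:
  deltas:
    - [[0,0,-20,0],[0,0,-50,0],[0,0,-85,0],[0,0,-120,0],[0,0,-155,0]]

```text
t: 35.27
tcp_pos: [0.6299, 0.1379, 0.2435]
tool_rot: [0.687, 0.727, -0.0, -0.0]
force: [0.3, -0.6, 0.4]
finger_gap: 0.587
gripper_force: 0.0
```

Emit:
drive_tool:
  deltas:
    - [[-35,0,0,0],[-70,0,0,0],[-105,0,0,0],[-140,0,0,0],[-175,0,0,0]]

```text
t: 35.68
tcp_pos: [0.6398, -0.0382, 0.2423]
tool_rot: [0.687, 0.727, -0.0, -0.0]
force: [0.4, 0.2, -0.1]
finger_gap: 0.585
gripper_force: 0.0
```

Emit:
drive_tool:
  deltas:
    - [[-35,0,0,0],[-70,0,0,0],[-88,0,0,0],[-88,0,0,0],[-88,0,0,0]]

```text
t: 36.1
tcp_pos: [0.6447, -0.1257, 0.2419]
tool_rot: [0.688, 0.726, 0.0, -0.001]
force: [-0.2, 0.4, -0.3]
finger_gap: 0.587
gripper_force: 0.0
```

```bash
python3 - <<'E'
from h import *
to((.6468,-.125,.159),3.0)
a=snap("top","t11.png");b=snap("side","s11.png")
for n,j in(("top",a),("side",b)):
    print(n,'nest mid px',[proj(n,[(.631,.138,z)])[0].round(1).tolist() for z in(.056,.072,.088,.104)])
g=cv2.resize(cv2.cvtColor(a,cv2.COLOR_BGR2GRAY)[195:255,252:312],None,fx=6,fy=6,interpolation=cv2.INTER_CUBIC)
for r0,r1 in((42,54),(54,66),(66,78),(78,90)):
    c=cv2.HoughCircles(g,cv2.HOUGH_GRADIENT,1.5,5,param1=80,param2=15,minRadius=r0,maxRadius=r1)
    if c is not None:
        for x,y,r in c[0][:1]: print('circ',round((x+.5)/6-.5+252,1),round((y+.5)/6-.5+195,1),'r',round(r/6,1))
# side: topmost bluish pixels of nest
j=b.astype(int)[255:325,285:325];k=(j[:,:,0]-j[:,:,2]>0)
for r in range(0,60,2): 
    x=np.where(k[r])[0]
    print(255+r, (285+x.min(),285+x.max(),len(x)) if len(x) else None,end='; ')
E
```

```text
t 36.1 tcp [ 0.6447 -0.1257  0.2419] tilt [-0.0006  0.0008] q6 -0.42 gap 50.2 F [-0.2  0.4 -0.3] 
 y deg 3.1 now axes [ 0.6  2.1 82.9] after-turn axes [ 0.6  2.1 82.9] turn 0.001
top nest mid px [[282.4, 225.4], [281.8, 224.2], [281.1, 223.0], [280.4, 221.8]]
side nest mid px [[291.5, 289.6], [291.5, 284.6], [291.6, 279.6], [291.6, 274.5]]
255 (np.int64(290), np.int64(304), 12); 257 (np.int64(290), np.int64(299), 8); 259 (np.int64(291), np.int64(298), 7); 261 (np.int64(291), np.int64(298), 8); 263 (np.int64(291), np.int64(298), 8); 265 (np.int64(291), np.int64(298), 6); 267 (np.int64(290), np.int64(297), 8); 269 (np.int64(290), np.int64(298), 9); 271 (np.int64(289), np.int64(298), 10); 273 (np.int64(287), np.int64(298), 12); 275 (np.int64(285), np.int64(298), 14); 277 (np.int64(285), np.int64(298), 14); 279 (np.int64(286), np.int64(298), 13); 281 (np.int64(285), np.int64(298), 13); 283 (np.int64(285), np.int64(300), 15); 285 (np.int64(285), np.int64(300), 16); 287 (np.int64(285), np.int64(301), 16); 289 (np.int64(285), np.int64(302), 16); 291 (np.int64(285), np.int64(302), 17); 293 (np.int64(286), np.int64(302), 17); 295 (np.int64(285), np.int64(302), 17); 297 (np.int64(286), np.int64(303), 18); 299 (np.int64(285), np.int64(304), 18); 301 (np.int64(285), np.int64(304), 20); 303 (np.int64(285), np.int64(303), 18); 305 (np.int64(285), np.int64(303), 19); 307 (np.int64(286), np.int64(303), 18); 309 (np.int64(285), np.int64(300), 16); 311 (np.int64(285), np.int64(296), 11); 313 (np.int64(285), np.int64(291), 7);
```

The side-view edge steps outward with each cup, and cup4 touched at exactly the expected height, so the nest is complete. Now I close the bolt.

Emit:
drive_tool:
  deltas:
    - [[0,2,0,0],[0,2,25,0],[0,2,50,0],[0,2,75,0],[0,2,83,0]]

```text
t: 36.62
tcp_pos: [0.6448, -0.1219, 0.1556]
tool_rot: [0.686, 0.727, -0.001, -0.003]
force: [0.1, 0.3, -0.0]
finger_gap: 0.585
gripper_force: 0.0
```

Emit:
drive_tool:
  deltas:
    - [[0,0,0,0],[0,0,0,0],[0,0,0,0],[0,0,0,0]]

```text
t: 36.95
tcp_pos: [0.6483, -0.1247, 0.1613]
tool_rot: [0.687, 0.727, 0.001, 0.002]
force: [-1.1, -0.5, 0.5]
finger_gap: 0.586
gripper_force: 0.0
```

Emit:
drive_tool:
  deltas:
    - [[0,0,0,0],[0,0,0,0],[0,0,0,0],[0,0,0,0],[0,0,0,0]]
  jaw: 5
  force: 50

```text
t: 37.37
tcp_pos: [0.6483, -0.1247, 0.1604]
tool_rot: [0.687, 0.727, 0.001, 0.001]
force: [2.6, 1.4, 2.2]
finger_gap: 0.172
gripper_force: 48.8
```

```bash
python3 - <<'E'
from h import *
to((.6385,.0397,.159),3.0)
E
```

```text
t 37.37 tcp [ 0.6483 -0.1247  0.1604] tilt [ 0.0034 -0.0006] q6 -0.42 gap 14.7 F [2.6 1.4 2.2] 
 y deg 3.2 now axes [164.7  -0.6   1.4] after-turn axes [164.7  -1.2   1.4] turn 0.003
```

Gripped at 14.7 mm, the same as the first time. I push it home.

Emit:
drive_tool:
  deltas:
    - [[17,0,0,0],[34,0,0,0],[51,0,0,0],[68,0,0,0],[85,0,0,0]]

```text
t: 37.78
tcp_pos: [0.644, -0.0394, 0.1604]
tool_rot: [0.687, 0.727, 0.001, 0.003]
force: [5.3, -3.0, 3.3]
finger_gap: 0.173
gripper_force: 48.9
```

Emit:
drive_tool:
  deltas:
    - [[17,0,0,0],[34,0,0,0],[51,0,0,0],[68,0,0,0],[76,0,0,0]]

```text
t: 38.2
tcp_pos: [0.6401, 0.0383, 0.1604]
tool_rot: [0.686, 0.727, 0.002, 0.002]
force: [6.4, -3.0, 2.7]
finger_gap: 0.172
gripper_force: 49.0
```

Emit:
drive_tool:
  deltas:
    - [[1,0,0,0],[3,0,0,0],[4,0,0,0],[4,0,0,0],[4,0,0,0]]

```text
t: 38.62
tcp_pos: [0.64, 0.0401, 0.1604]
tool_rot: [0.687, 0.727, 0.001, 0.003]
force: [4.6, -3.0, 2.6]
finger_gap: 0.175
gripper_force: 49.0
```

```bash
python3 - <<'E'
from h import *
to((.6385,.0397,.159),3.0)
E
```

```text
t 38.62 tcp [0.64   0.0401 0.1604] tilt [ 0.0057 -0.002 ] q6 -0.17 gap 14.9 F [ 4.6 -3.   2.6] 
 y deg 3.3 now axes [-0.3 -1.5  1.4] after-turn axes [-0.3 -1.5  1.4] turn 0.005
```

Emit:
drive_tool:
  deltas:
    - [[1,0,0,0],[2,0,0,0],[3,0,0,0],[3,0,0,0]]

```text
t: 38.95
tcp_pos: [0.64, 0.0401, 0.1604]
tool_rot: [0.687, 0.727, -0.001, 0.004]
force: [5.2, -11.0, 2.9]
finger_gap: 0.167
gripper_force: 49.0
```

The bolt is against its stop: the force is up to 11 N with no travel. I release, lift clear and check.

Emit:
drive_tool:
  deltas:
    - [[-3,0,0,0],[-3,0,0,0],[-3,0,0,0],[-3,0,0,0]]
  jaw: 50

```text
t: 39.28
tcp_pos: [0.6364, 0.0413, 0.1586]
tool_rot: [0.687, 0.727, -0.001, -0.001]
force: [-1.1, -0.2, -1.0]
finger_gap: 0.585
gripper_force: 0.0
```

Emit:
drive_tool:
  deltas:
    - [[0,0,-25,0],[0,0,-50,0],[0,0,-75,0],[0,0,-100,0],[0,0,-120,0]]

```text
t: 39.7
tcp_pos: [0.6375, 0.0411, 0.281]
tool_rot: [0.687, 0.727, 0.0, -0.0]
force: [0.2, -0.5, 0.8]
finger_gap: 0.584
gripper_force: 0.0
```

Emit:
drive_tool:
  deltas:
    - [[-35,-25,0,0],[-70,-50,0,0],[-105,-75,0,0],[-140,-100,0,0],[-140,-100,0,0]]

```text
t: 40.12
tcp_pos: [0.542, -0.1088, 0.279]
tool_rot: [0.688, 0.725, -0.002, -0.001]
force: [-0.0, 0.3, 0.9]
finger_gap: 0.586
gripper_force: 0.0
```

```bash
python3 - <<'E'
from h import *
a=snap("top","t12.png");a0=cv2.imread('pics/t0.png')
# knob/bolt region should match the start picture (bolt home): knob template shift
T=a0[200:222,312:332];r=cv2.matchTemplate(a[190:232,300:420],T,cv2.TM_CCOEFF_NORMED);_,v,_,p=cv2.minMaxLoc(r);print('knob shift px',p[0]-12,p[1]-10,round(v,3))
b=snap("side","s12.png")
j=b.astype(int)[255:325,285:325];k=(j[:,:,0]-j[:,:,2]>0)
print([int(285+np.where(k[r])[0].max()) for r in range(10,56,3)])
to((.6,0,.3))
E
```

```text
knob shift px 0 0 0.995
[297, 297, 298, 298, 298, 298, 299, 300, 302, 302, 301, 303, 304, 303, 303, 298]
t 40.22 tcp [ 0.5446 -0.106   0.2792] tilt [-0.001  0.001] q6 -0.45 gap 50.1 F [-0.1  0.6 -0.5] 
 y deg 3.0 now axes [102.9  60.9 -20.8] after-turn axes [102.9  60.9 -20.8] turn 0
```

```bash
python3 - <<'E'
from h import *
for f in('t3.png','t1.png','t12.png'):
    j=cv2.imread('pics/'+f).astype(int);k=(j[:,:,0]-j[:,:,2]>2).astype(np.uint8)
    n,l,s,c=cv2.connectedComponentsWithStats(k)
    print(f,[(c[i].round().tolist(),int(s[i,4])) for i in range(1,n) if 20<s[i,4]<1500 and c[i][1]>140])
E
```

```text
t3.png [([122.0, 220.0], 36), ([485.0, 249.0], 764), ([138.0, 265.0], 51), ([230.0, 275.0], 624), ([182.0, 277.0], 69), ([308.0, 299.0], 55), ([446.0, 314.0], 113), ([198.0, 324.0], 697)]
t1.png [([230.0, 275.0], 619), ([181.0, 276.0], 167), ([192.0, 271.0], 23), ([307.0, 299.0], 73), ([315.0, 299.0], 22), ([198.0, 324.0], 681)]
t12.png [([404.0, 263.0], 53), ([230.0, 275.0], 619), ([407.0, 274.0], 29), ([198.0, 324.0], 676)]
```

No fifth small cup turns up anywhere on the bench, so I hand in.

```bash
python3 -c "
from station import manip
print(manip.sign_off())"
```

```text
the job is handed in; nothing more can be done
None
```

The four cups present (cup1–cup4; I found no cup5) are nested in the seat, the bolt is home against its stop, and the job was handed in at about 40 s; no verdict came back.

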